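# Set up two decks of test tiles on small kiln shelves

## Robot

A 6-joint arm with a two-finger parallel gripper is mounted at the origin on a cart in front of the work surface, level with it; the furniture and walls round the work are solid. World frame = base frame: x ahead of the robot, y to its left, z up, the work surface at z = 0. Lengths are in m, angles in rad, forces in N, time in s.
With the tool pointing down it reaches from about 0.3 to 0.875 m from the base axis. Payload 4.2 kg.
Tool frame: the origin (TCP) lies midway between the tips of the shut fingers; the grasp point (between the pads) lies 19 mm behind it; z points along the fingers, y is the direction in which the jaws open and shut (so a half turn about z gives the same grasp; the last joint's range is limited). The gripper opens to 85 mm and grips with 20 to 120 N. Pads are 22 mm wide; open, the fingers measure 114 mm over their backs; the gripper's body (76 mm by 85 mm) begins 54 mm behind the grasp point. The pads swing forward as they close: fully open they stand 13 mm farther back than shut.
Start: joints at [-1.237, 0.32, 1.565, -0, 1.257, -0.02], TCP at [0.199, -0.539, 0.231] pointing down, gripper open.
Joint ranges: [-3.11, 3.11], [-0.84, 2.01], [0.21, 2.61], [-1.34, 4.49], [0.05, 2.63], [-2.56, 2.56]. Speed limits (rad/s): [2.57, 2.57, 3.14, 3.14, 3.14, 3.14].

## Interface

Orientations are given as a 3x3 rotation matrix whose columns are the frame's x, y, z axes.
In Python, from station import * gives the robot as it stands.
- The arm moves only by the tool drive_tool, never from a script. Its argument "series" is a list of rows, each an object with "delta_pos": the shift along the tool's x, y, z in mm, a list of three; "twist": the turn, a rotation vector about the tool's x, y, z in degrees, a list of three; "claw": the opening, from -1 (shut) to 1 (fully open). A call has 1 to 10 rows; each row shifts and turns the commanded pose from where the row before left it, along the tool's axes as they then stand; what a row does not reach is not made up. A row lasts 1/10 s, in which the tool goes at most 50 mm and 8.59 degrees, less where a joint would pass 70% of its speed; a pose out of reach is approached as far as the arm can. A call is refused whole if a number of a shift passes 50 or a number of a turn 8.59, either way. A call with a gripper value outside its range is refused whole. The fingers move at their own pace and stop on an object; the grip force is fixed at half the most. Time passes only in rows, so rows that do not move let the fingers close. It gives the time, the measured TCP pose, the force and the opening at its end, in the units of the state.
- get_obs(): the state, without advancing time (a new reading comes with each control period).
- read_camera(name): name is "scene" or "side" or "wrist"; returns the picture (400x640x3 uint8, blue, green, red); there is no depth.
- calibration(name): a dict with "fx", "fy", "cx", "cy" (pixels), "pose" (4x4, takes a point from camera to world coordinates); the wrist camera has in their place "tool_from_camera" (4x4, takes a point from camera to tool coordinates, whose origin is the TCP and whose axes are the flange's). Camera axes: x right, y up, looking along -z (the intrinsics and any distortion apply to the point x, -y, -z); pixel columns grow to the right and rows downward; lengths in m; the calibration is good to about 2 mm. A picture is of the moment at which its call begins: read the wrist's pose just before it. calibration takes no time and is no camera call.
- sign_off(): hands the job in, once; it reports no verdict.
The state is a dict: "time": time; "joint_positions": joint angles; "joint_velocities": joint speeds; "tau": joint torques, N m; "tool_pos": TCP position; "eef_rot": TCP orientation; "contact_force": force on the tool from outside, world axes, zero at the start; "ft_torque": the same for the moment, N m; "finger_gap": finger opening in m.
Only numpy, scipy, OpenCV 4.12 (cv2) and the standard library are available. Lean on these libraries where they do the work, as an engineer would, in place of code of your own. Each camera call takes 0.05 s, during which the arm holds its last target.

## Task

Set up two decks for the test kiln on the dark grey kiln shelf: lay the brown tile flat in the middle of it and stand the two buff props upright, one on each ring mark. Then lay the loose buff kiln shelf on the two props, centred and in line with the shelf below, and last lay the pale blue tile flat in the middle of that upper shelf. Leave the short red prop alone.

Things in the scene. Friction and masses are not known exactly. Their poses are not given: they have to be found in the camera images.
- lower_shelf: the lower kiln shelf: fixed dark grey slab, 190 (x) x 68 (y) x 10 mm (high), lying on the table; origin at the centre of its underside, its x axis along its length, z up. Two white ring marks (38 mm across) on its top lie at x = -60 mm and x = +60 mm from its centre, y = 0
- upper_shelf_mid (a point): centre (half-way up) of the loose upper kiln shelf: plain buff slab 170 (x) x 50 (y) x 10 mm, 0.17 kg, lying flat on the table at the start; grasp it across its 50 mm width at the middle
- prop_a_mid (a point): centre (half-way up) of a buff kiln prop: upright round stub, 30 mm in diameter and 36 mm high, a dark bore in its top; z along its axis. The two buff props are alike and either may go on either mark
- prop_b_mid (a point): centre (half-way up) of the other buff kiln prop, 30 mm in diameter and 36 mm high
- brown_tile_mid (a point): centre (half-way up) of the brown-glazed test tile, 72 (x) x 48 (y) x 9 mm, lying flat; grasp it across its y width
- blue_tile_mid (a point): centre (half-way up) of the pale-blue-glazed test tile, 72 (x) x 50 (y) x 10 mm, lying flat; grasp it across its y width
- short_prop_mid (a point): centre (half-way up) of the short brick-red prop, 30 mm in diameter and 22 mm high, not wanted: leave it where it stands

How it is judged:
By the outcome, as a careful person would: the job done as asked, in the order asked, and still so for the second after the job is handed in, with the robot touching nothing.
It also fails if it takes over 115 s, if anything falls off the work surface, if the arm or the gripper's body presses on something with over 40 N, if the wrist force passes 120 N, or if a joint passes its speed limit or range.

## Working session

There is one attempt and no reset: what is moved stays moved. The work goes in short steps, Python scripts to look and compute and a tool call to move; the robot and the scene stay as the last step left them, time stands still between calls to the robot, and variables do not carry over. Pictures are saved under pics/ and viewed, and the job is handed in when it is done.

Besides the shell and the picture viewer there is one more tool, called after ">>>" by a JSON object that holds its "method" and its "body", one argument or row to a line. drive_tool: Moves the arm, as the interface text tells. Its arguments: {"type":"object","properties":{"series":{"type":"array","items":{"type":"object","properties":{"delta_pos":{"type":"array","items":{"type":"number"}},"twist":{"type":"array","items":{"type":"number"}},"claw":{"type":"number"}}}}},"required":["series"]}

```bash
ls; mkdir -p pics; python3 - <<'E'
from station import *
import cv2
o=get_obs();print(o)
for n in ("scene","side","wrist"):
    c=calibration(n);print(n,c)
    cv2.imwrite(f"pics/{n}0.png",read_camera(n))
E
```

```text
pics
{'time': 0.0, 'joint_positions': array([-1.23700885e+00,  3.20337154e-01,  1.56567310e+00,  1.89298552e-05,
        1.25737720e+00, -2.00063023e-02]), 'joint_velocities': array([-0.00215124, -0.00176176, -0.00032561, -0.00095953,  0.00051045,
        0.00066577]), 'tau': array([-2.11218350e-03, -4.15529287e+01, -2.34162980e+01, -2.14547936e-04,
        8.14404135e-03, -3.94988788e-07]), 'tool_pos': array([ 0.19906455, -0.53894772,  0.23045856]), 'eef_rot': array([[ 9.38067122e-01,  3.46453098e-01, -5.71003143e-04],
       [ 3.46453565e-01, -9.38065580e-01,  1.70163511e-03],
       [ 5.38983619e-05, -1.79407402e-03, -9.99998389e-01]]), 'contact_force': array([-0.54242317,  0.01908216, -0.40384998]), 'ft_torque': array([-0.02055355,  0.04276213, -0.02114696]), 'finger_gap': 0.08556454800150556}
scene {'fx': 470.84374550823634, 'fy': 470.84374550823634, 'cx': 315.5069536726361, 'cy': 198.26654702668688, 'pose': array([[-0.78546201,  0.26720707, -0.55825604,  0.02415861],
       [-0.61831378, -0.29920898,  0.72674759,  0.33610591],
       [ 0.02715687,  0.91601003,  0.4002351 ,  0.3
[... 206 characters left out ...]
6 ,  0.04760493, -0.03408275,  0.47995236],
       [-0.05504974,  0.56499231, -0.82325769, -0.98210433],
       [-0.01993464,  0.82372171,  0.56664376,  0.54872735],
       [ 0.        ,  0.        ,  0.        ,  1.        ]])}
wrist {'fx': 297.91835682923704, 'fy': 297.91835682923704, 'cx': 321.6599682998753, 'cy': 200.77092839769006, 'tool_from_camera': array([[-2.75557549e-04,  9.55973219e-01,  2.93453793e-01,
         7.55047869e-02],
       [ 9.99999832e-01,  4.12842319e-04, -4.05885698e-04,
         1.78015373e-04],
       [-5.09166002e-04,  2.93453632e-01, -9.55973172e-01,
        -1.42434015e-01],
       [ 0.00000000e+00,  0.00000000e+00,  0.00000000e+00,
         1.00000000e+00]])}
```

View pics/scene0.png

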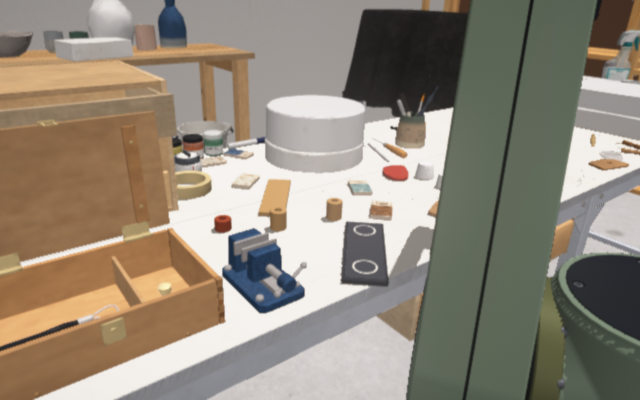

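View pics/side0.png

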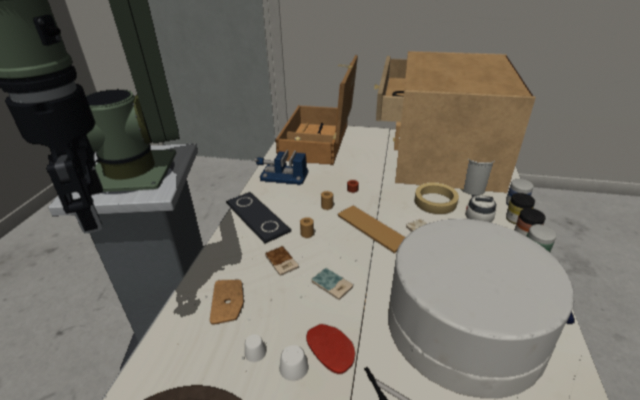

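View pics/wrist0.png

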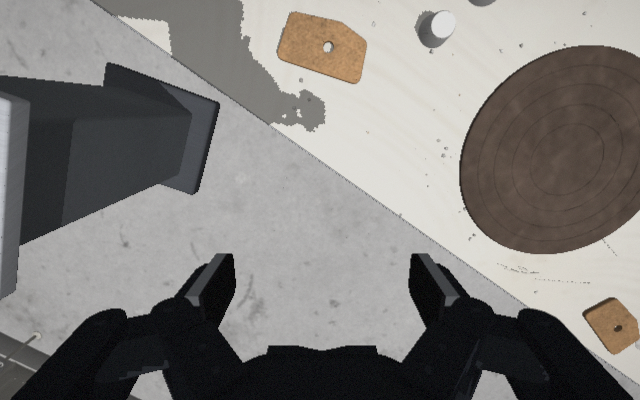

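The side and scene views show all the parts: lower shelf around side (258,216), props (327,200) and (307,227), brown tile (281,260), blue tile (332,282), loose shelf (370,228), red prop (353,186). I'll localise them next.

```bash
cat > h.py <<'E'
import numpy as np, cv2
from station import *
def campose(n,o=None):
    c=calibration(n)
    if 'pose' in c: return c,c['pose']
    T=np.eye(4);T[:3,:3]=o['eef_rot'];T[:3,3]=o['tool_pos']
    return c,T@c['tool_from_camera']
def px2w(c,P,u,v,z):
    d=np.array([(u-c['cx'])/c['fx'],-(v-c['cy'])/c['fy'],-1.]);d=P[:3,:3]@d
    return P[:3,3]+d*(z-P[2,3])/d[2]
def w2px(c,P,X):
    q=P[:3,:3].T@(np.asarray(X,float)-P[:3,3])
    return np.array([c['cx']+c['fx']*q[0]/-q[2],c['cy']-c['fy']*q[1]/-q[2]])
def ortho(img,c,P,z,x0,x1,y0,y1,s=1000):
    # top-down: rows = x decreasing downwards, cols = y decreasing rightwards ; s px/m
    w=[(x0,y0),(x1,y0),(x1,y1),(x0,y1)]
    src=np.float32([w2px(c,P,(x,y,z)) for x,y in w])
    dst=np.float32([((y1-y)*s,(x1-x)*s) for x,y in w])
    H=cv2.getPerspectiveTransform(src,dst)
    return cv2.warpPerspective(img,H,(int((y1-y0)*s),int((x1-x0)*s)),flags=cv2.INTER_CUBIC)
E
python3 - <<'E'
from h import *
for n in("side","scene"):
    c,P=campose(n);im=cv2.imread(f"pics/{n}0.png")
    print(n)
    pts={'side':dict(shelf=(258,216,.01),pA=(327,194,.036),pB=(307,221,.036),red=(353,182,.022),brown=(281,260,.009),blue=(332,282,.01),up=(370,228,.01)),
     'scene':dict(r1=(364,230,.01),r2=(365,267,.01),pA=(278,212,.036),pB=(334,201,.036),red=(223,219,.022),brown=(381,210,.009),blue=(360,187,.01),up=(275,195,.01))}[n]
    for k,(u,v,z) in pts.items(): print(k,px2w(c,P,u,v,z).round(3))
    o=ortho(im,c,P,.01,.2,.8,-.5,.3,1000)
    cv2.imwrite(f"pics/o_{n}.png",o)
E
```

```text
side
shelf [ 0.372 -0.256  0.01 ]
pA [ 0.532 -0.218  0.036]
pB [ 0.482 -0.317  0.036]
red [ 0.602 -0.149  0.022]
brown [ 0.427 -0.403  0.009]
blue [ 0.523 -0.47   0.01 ]
up [ 0.617 -0.319  0.01 ]
scene
r1 [ 0.4   -0.295  0.01 ]
r2 [ 0.333 -0.193  0.01 ]
pA [ 0.524 -0.209  0.036]
pB [ 0.479 -0.312  0.036]
red [ 0.596 -0.147  0.022]
brown [ 0.422 -0.388  0.009]
blue [ 0.515 -0.457  0.01 ]
up [ 0.62  -0.305  0.01 ]
```

View pics/o_side.png

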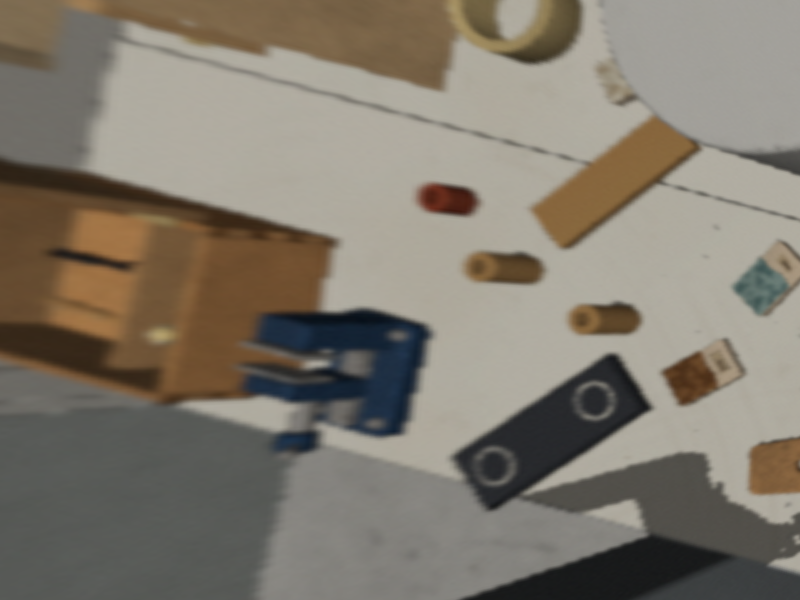

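View pics/o_scene.png

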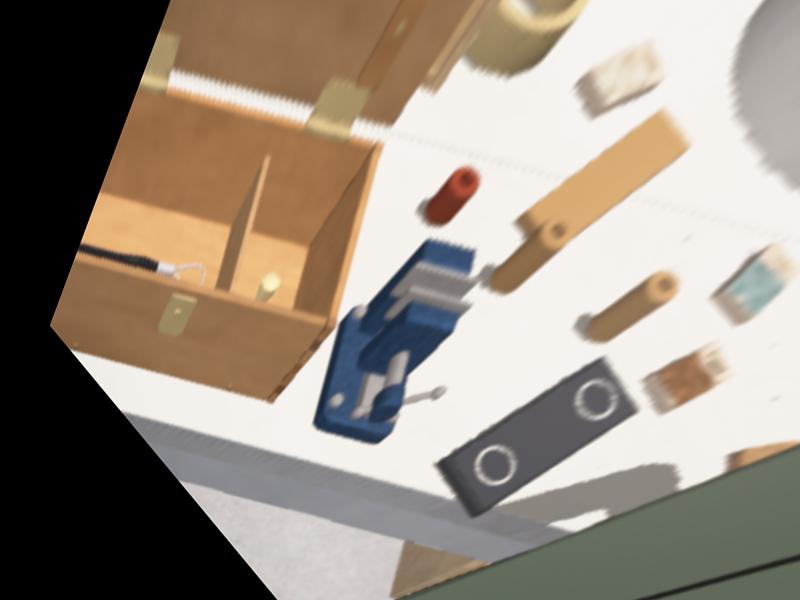

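```bash
cat >> h.py <<'E'
from scipy.spatial.transform import Rotation as Ro
def Rdown(yaw): # tool x at yaw (deg), z down
    a=np.radians(yaw);x=np.array([np.cos(a),np.sin(a),0]);z=np.array([0,0,-1.]);return np.column_stack([x,np.cross(z,x),z])
def plan(target,yaw,n,start=None):
    o=get_obs()
    p,R=(o['tool_pos'].copy(),o['eef_rot'].copy()) if start is None else (np.array(start[0]),Rdown(start[1]))
    # nearest yaw mod 360 by rotvec
    Rt=Rdown(yaw);t=np.array(target,float)
    rv=(Ro.from_matrix(R.T@Rt)).as_rotvec();R0=R.copy();p0=p.copy();rows=[]
    for i in range(1,n+1):
        pw=p0+(t-p0)*i/n; Rw=R0@Ro.from_rotvec(rv*i/n).as_matrix()
        d=np.round(R.T@(pw-p)*1000,1); w=np.round(np.degrees(Ro.from_matrix(R.T@Rw).as_rotvec()),1)
        p=p+R@d/1000; R=R@Ro.from_rotvec(np.radians(w)).as_matrix(); rows.append((d.tolist(),w.tolist()))
    if np.linalg.norm(rv)<1e-2*0+np.radians(.3) : rows=[(r[0],[0,0,0]) for r in rows]
    for r in rows: print(r)
    print('end',p.round(4),'yaw',np.degrees(np.arctan2(R[1,0],R[0,0])).round(2))
E
python3 -c "
from h import *
plan((.45,-.30,.30),123,15)"
```

```text
([21.2, -9.2, -4.6], [-0.0, -0.0, -6.8])
([22.2, -6.5, -4.6], [-0.0, -0.0, -6.9])
([22.7, -3.9, -4.6], [-0.0, -0.0, -6.8])
([23.1, -1.2, -4.6], [-0.0, -0.0, -6.9])
([23.1, 1.7, -4.6], [-0.0, -0.0, -6.8])
([22.7, 4.3, -4.6], [-0.0, -0.0, -6.9])
([22.0, 7.0, -4.7], [-0.0, -0.0, -6.8])
([21.0, 9.6, -4.6], [-0.0, -0.0, -6.9])
([19.7, 12.1, -4.6], [-0.0, -0.0, -6.8])
([18.1, 14.3, -4.6], [-0.0, -0.1, -6.9])
([16.3, 16.4, -4.6], [-0.0, 0.0, -6.8])
([14.3, 18.2, -4.7], [-0.0, 0.0, -6.9])
([11.9, 19.7, -4.6], [-0.0, 0.0, -6.8])
([9.5, 21.1, -4.6], [-0.0, 0.0, -6.9])
([7.0, 22.0, -4.7], [-0.0, 0.0, -6.8])
end [ 0.45 -0.3   0.3 ] yaw 122.97
```

>>> {"method": "drive_tool", "body": {
  "series": [
    {"delta_pos":[21,-9,-5],"twist":[0,0,-6.9],"claw":1},
    {"delta_pos":[22,-7,-5],"twist":[0,0,-6.9],"claw":1},
    {"delta_pos":[23,-4,-5],"twist":[0,0,-6.9],"claw":1},
    {"delta_pos":[23,-1,-5],"twist":[0,0,-6.9],"claw":1},
    {"delta_pos":[23,2,-5],"twist":[0,0,-6.9],"claw":1},
    {"delta_pos":[23,4,-5],"twist":[0,0,-6.9],"claw":1},
    {"delta_pos":[22,7,-5],"twist":[0,0,-6.9],"claw":1},
    {"delta_pos":[21,10,-5],"twist":[0,0,-6.9],"claw":1},
    {"delta_pos":[20,12,-5],"twist":[0,0,-6.9],"claw":1},
    {"delta_pos":[18,14,-5],"twist":[0,0,-6.9],"claw":1}
  ]
}}

```text
time: 1.15
tool_pos: [0.3661, -0.378, 0.2812]
eef_rot: [[0.008, 1.0, -0.0], [1.0, -0.008, 0.0], [0.0, -0.0, -1.0]]
contact_force: [-0.6, -0.5, -0.9]
finger_gap: 0.0857
```

>>> {"method": "drive_tool", "body": {
  "series": [
    {"delta_pos":[16,16,-5],"twist":[0,0,-6.9],"claw":0.4},
    {"delta_pos":[14,18,-5],"twist":[0,0,-6.9],"claw":0.4},
    {"delta_pos":[12,20,-5],"twist":[0,0,-6.9],"claw":0.4},
    {"delta_pos":[9,21,-5],"twist":[0,0,-6.9],"claw":0.4},
    {"delta_pos":[7,22,-5],"twist":[0,0,-6.9],"claw":0.4},
    {"claw":0.4},
    {"claw":0.4}
  ]
}}

```text
invalid input at $.series[5]: expected keys delta_pos, twist, claw
```

```bash
python3 - <<'E'
from h import *
o=get_obs();im=read_camera("wrist");cv2.imwrite("pics/w1.png",im)
np.savez("w1.npz",R=o['eef_rot'],p=o['tool_pos']);print(o['tool_pos'],o['eef_rot'],o['contact_force'],o['finger_gap'],o['time'])
c,P=campose("wrist",o)
cv2.imwrite("pics/w1o.png",ortho(im,c,P,.01,.25,.75,-.55,-.1,1000))
E
```

```text
[ 0.36614029 -0.37802487  0.28124294] [[ 7.74589986e-03  9.99969937e-01 -3.55155005e-04]
 [ 9.99969924e-01 -7.74576026e-03  3.92764898e-04]
 [ 3.90002144e-04 -3.58186641e-04 -9.99999860e-01]] [-0.55284049 -0.52080487 -0.92003259] 0.08568556346267094 1.15
```

View pics/w1.png

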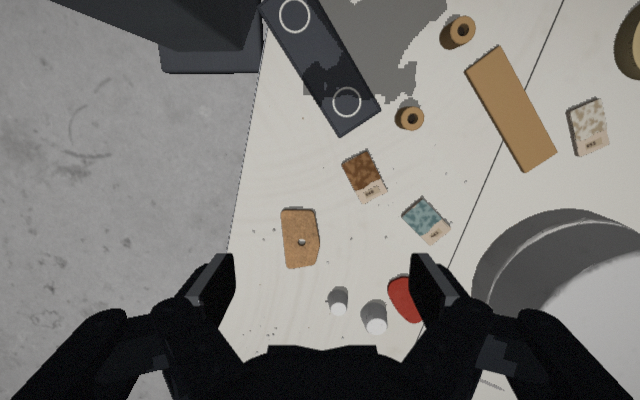

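View pics/w1o.png

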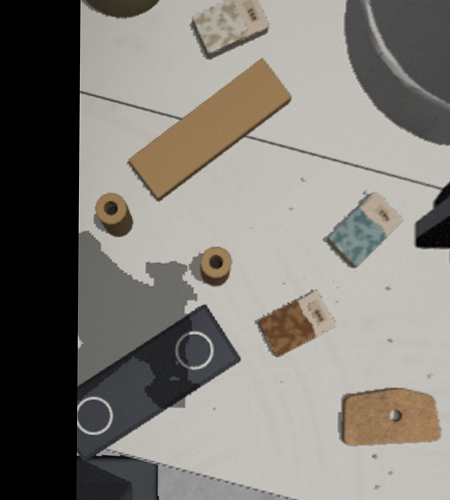

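>>> {"method": "drive_tool", "body": {
  "series": [
    {"delta_pos":[16,16,-5],"twist":[0,0,-6.9],"claw":0.4},
    {"delta_pos":[14,18,-5],"twist":[0,0,-6.9],"claw":0.4},
    {"delta_pos":[12,20,-5],"twist":[0,0,-6.9],"claw":0.4},
    {"delta_pos":[9,21,-5],"twist":[0,0,-6.9],"claw":0.4},
    {"delta_pos":[7,22,-5],"twist":[0,0,-6.9],"claw":0.4},
    {"delta_pos":[0,0,0],"twist":[0,0,0],"claw":0.4}
  ]
}}

```text
time: 1.8
tool_pos: [0.4496, -0.298, 0.3066]
eef_rot: [[-0.558, 0.83, 0.001], [0.83, 0.558, 0.0], [-0.001, 0.001, -1.0]]
contact_force: [0.6, -0.7, 0.0]
finger_gap: 0.0597
```

```bash
python3 - <<'E'
from h import *
o=get_obs();im=read_camera("wrist");cv2.imwrite("pics/w2.png",im)
np.savez("w2.npz",R=o['eef_rot'],p=o['tool_pos']);print(o['tool_pos'],o['joint_positions'],o['contact_force'],o['finger_gap'],o['time'])
c,P=campose("wrist",o)
cv2.imwrite("pics/w2o.png",ortho(im,c,P,.01,.25,.75,-.55,-.1,1000))
E
```

```text
[ 0.44961248 -0.29798058  0.30657788] [-6.07045815e-01  2.24173449e-01  1.50932355e+00  7.51896065e-04
  1.40716564e+00 -1.19950407e+00] [ 0.57332272 -0.69796571  0.01242494] 0.059729753243904046 1.8
```

View pics/w2.png

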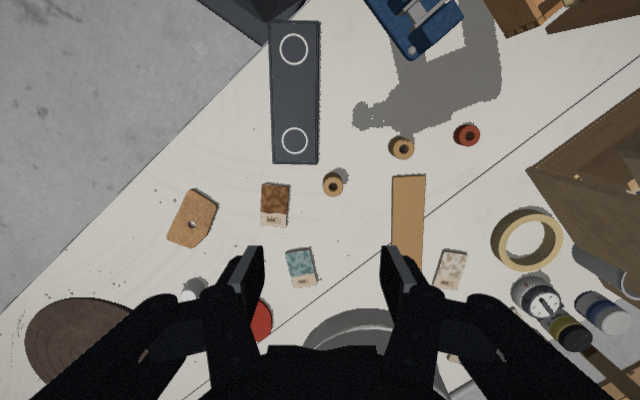

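View pics/w2o.png

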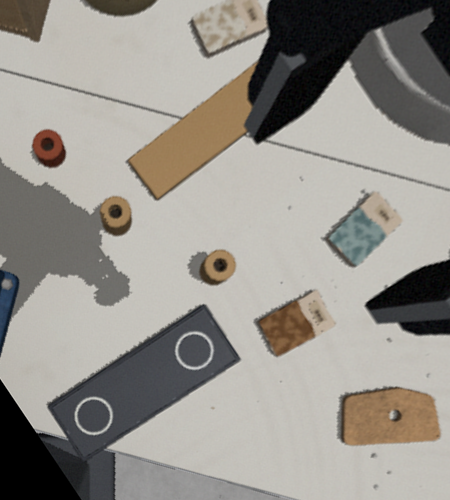

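```bash
python3 - <<'E'
from h import *
im=cv2.imread("pics/w2.png");d=np.load("w2.npz");c,P=campose("wrist",dict(eef_rot=d['R'],tool_pos=d['p']))
im1=cv2.imread("pics/w1.png");d1=np.load("w1.npz");c,P1=campose("wrist",dict(eef_rot=d1['R'],tool_pos=d1['p']))
def cell(i,P,z,x,y,lab,h=.065):
    a=ortho(i,c,P,z,x-h,x+h,y-h,y+h,3000);a=cv2.resize(a,(390,390))
    cv2.putText(a,lab,(5,15),0,.5,(0,0,255),1)
    return a
A=cell(im,P,.009,.426,-.395,'brown w2');B=cell(im1,P1,.009,.426,-.395,'brown w1')
C=cell(im,P,.01,.52,-.465,'blue w2');D=cell(im1,P1,.01,.52,-.465,'blue w1')
cv2.imwrite("pics/tiles.png",cv2.resize(np.vstack([np.hstack([A,B]),np.hstack([C,D])]),None,fx=1,fy=1)[:,:])
A=cell(im,P,.01,.62,-.31,'up w2',.1);B=cell(im1,P1,.01,.62,-.31,'up w1',.1)
C=cell(im,P,.01,.37,-.245,'low w2',.11);D=cell(im1,P1,.01,.37,-.245,'low w1',.11)
cv2.imwrite("pics/shelves.png",np.vstack([np.hstack([A,B]),np.hstack([C,D])]))
for f in("tiles","shelves"):
    i=cv2.imread(f"pics/{f}.png");cv2.imwrite(f"pics/{f}.png",cv2.resize(i,(600,600)))
E
```

```text
(no output)
```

View pics/tiles.png

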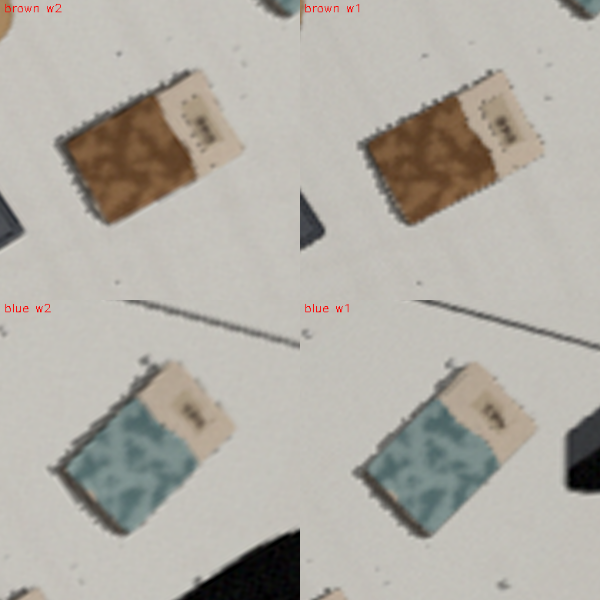

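View pics/shelves.png

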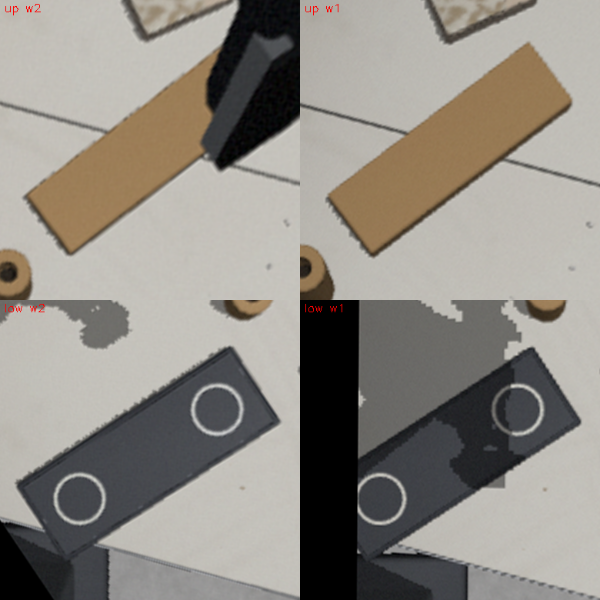

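```bash
python3 - <<'E'
import cv2,numpy as np
s=cv2.imread("pics/side0.png")[160:400,200:600]
cv2.imwrite("pics/z1.png",cv2.resize(s,(800,480),interpolation=cv2.INTER_CUBIC))
s=cv2.imread("pics/scene0.png")[80:240,150:450]
cv2.imwrite("pics/z2.png",cv2.resize(s,(800,427),interpolation=cv2.INTER_CUBIC))
E
```

```text
(no output)
```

View pics/z1.png

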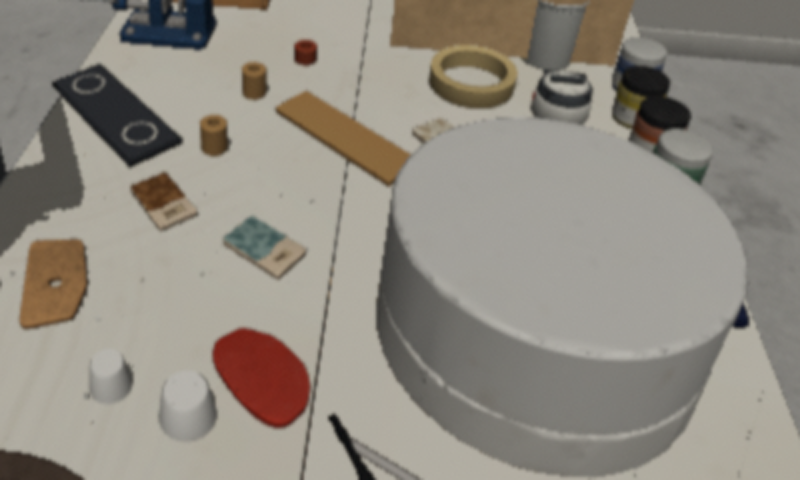

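View pics/z2.png

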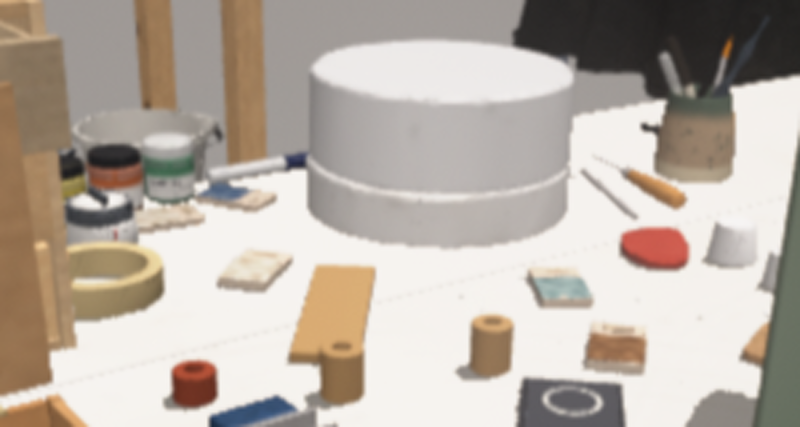

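```bash
python3 - <<'E'
from h import *
im=cv2.imread("pics/w2.png");d=np.load("w2.npz");c,P=campose("wrist",dict(eef_rot=d['R'],tool_pos=d['p']))
a=cv2.resize(im[170:240,245:305],(480,560),interpolation=cv2.INTER_NEAREST)
cv2.imwrite("pics/z3.png",a)
for z in (.009,0):
  q=[px2w(c,P,u,v,z)[:2] for u,v in((262,183),(290,184),(287,227),(260,224))]
  print([np.linalg.norm(q[i]-q[i-1]).round(4) for i in range(4)])
print(P[:3,3])
E
```

```text
[np.float64(0.0671), np.float64(0.0425), np.float64(0.0706), np.float64(0.0429)]
[np.float64(0.0684), np.float64(0.0433), np.float64(0.072), np.float64(0.0437)]
[ 0.40837836 -0.23584671  0.44896795]
```

View pics/z3.png

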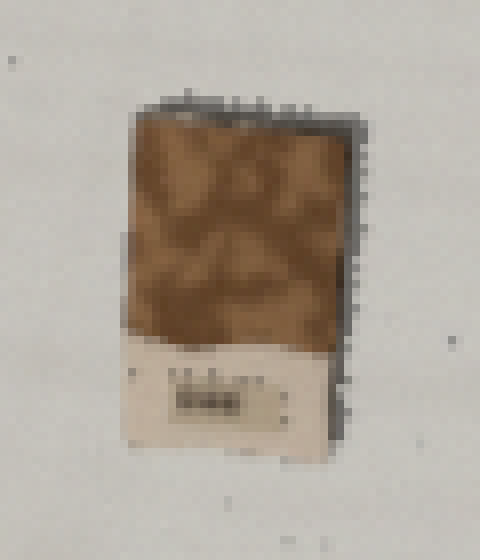

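```bash
python3 - <<'E'
from h import *
for k in("w1","w2"):
    im=cv2.imread(f"pics/{k}.png");d=np.load(f"{k}.npz");c,P=campose("wrist",dict(eef_rot=d['R'],tool_pos=d['p']))
    # rings
    for (x,y) in ((.4,-.295),(.333,-.193)):
        h=.03;a=ortho(im,c,P,.01,x-h,x+h,y-h,y+h,4000);g=cv2.cvtColor(a,cv2.COLOR_BGR2GRAY)
        m=(g>150).astype(np.uint8)
        yy,xx=np.nonzero(m);r=np.hypot(xx-120,yy-120);s=r<105;
        if s.sum()<300: print(k,'ring no');continue
        e=cv2.fitEllipse(np.column_stack([xx[s],yy[s]]).astype(np.float32));print(k,'ring',x+h-e[0][1]/4000,y+h-e[0][0]/4000,e[1])
    for (x,y) in ((.53,-.213),(.48,-.315)):
        h=.03;a=ortho(im,c,P,.036,x-h,x+h,y-h,y+h,4000);g=cv2.cvtColor(a,cv2.COLOR_BGR2GRAY)
        cv2.imwrite(f"pics/p_{k}_{int(x*100)}.png",a)
        m=(g<60).astype(np.uint8);n,l,st,ce=cv2.connectedComponentsWithStats(m)
        for i in range(1,n):
            if 300<st[i,4]<8000: print(k,'bore',x+h-ce[i][1]/4000,y+h-ce[i][0]/4000,st[i,4],st[i,2:4])
cv2.imwrite("pics/pp.png",np.hstack([cv2.imread(f"pics/p_{k}_{x}.png") for k in("w1","w2") for x in (53,48)][:3]))
E
```

```text
w1 ring 0.39975755119323736 -0.2942140693664551 (141.8477020263672, 142.5691680908203)
w1 ring 0.33438619995117186 -0.1936771297454834 (140.99180603027344, 142.46347045898438)
w1 bore 0.530673473901504 -0.18464420524918904 3391 [ 15 240]
w1 bore 0.5311010577472842 -0.21702229845626073 1749 [45 49]
w1 bore 0.5138379186602872 -0.2251230969986951 4598 [113  95]
w1 bore 0.48058807151230953 -0.31546395076201644 1706 [47 49]
w1 bore 0.4640629378794956 -0.31276307800093417 2141 [98 52]
w2 ring 0.3998320674896241 -0.2939455394744873 (142.3099365234375, 142.71241760253906)
w2 ring 0.33452507400512693 -0.1932151756286621 (142.0609130859375, 142.3326416015625)
w2 bore 0.5309194089993284 -0.21676779717931496 1489 [42 47]
w2 bore 0.5143810706401767 -0.21705532560706403 1812 [99 48]
w2 bore 0.48079552715654955 -0.3149515974440895 1565 [46 47]
w2 bore 0.47046643377885783 -0.30200683475091133 1646 [74 81]
```

View pics/pp.png

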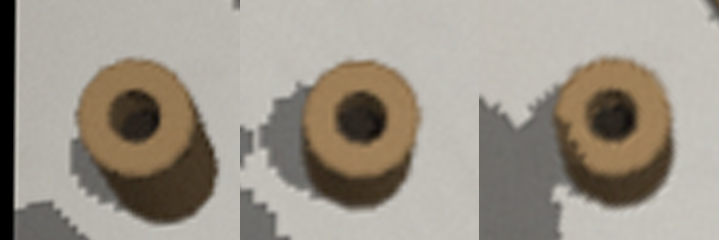

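```bash
python3 -c "
from h import *
plan((.4271,-.397,.05),119.7,9)"
```

```text
([-7.7, -8.0, 28.5], [-0.0, 0.0, 0.5])
([-7.9, -8.0, 28.4], [-0.0, 0.0, 0.4])
([-7.8, -7.9, 28.5], [-0.0, 0.0, 0.5])
([-8.0, -7.8, 28.5], [-0.0, 0.0, 0.4])
([-8.0, -7.8, 28.4], [-0.0, 0.0, 0.5])
([-8.0, -7.7, 28.5], [-0.0, 0.0, 0.4])
([-8.1, -7.7, 28.5], [-0.0, 0.0, 0.5])
([-8.2, -7.6, 28.5], [-0.0, 0.0, 0.4])
([-8.3, -7.5, 28.4], [-0.0, 0.0, 0.5])
end [ 0.4271 -0.397   0.05  ] yaw 119.68
```

>>> {"method": "drive_tool", "body": {
  "series": [
    {"delta_pos":[-8,-8,28.5],"twist":[0,0,0.5],"claw":0.4},
    {"delta_pos":[-8,-8,28.5],"twist":[0,0,0.5],"claw":0.4},
    {"delta_pos":[-8,-8,28.5],"twist":[0,0,0.5],"claw":0.4},
    {"delta_pos":[-8,-8,28.5],"twist":[0,0,0.5],"claw":0.4},
    {"delta_pos":[-8,-8,28.5],"twist":[0,0,0.5],"claw":0.4},
    {"delta_pos":[-8,-7.5,28.5],"twist":[0,0,0.5],"claw":0.4},
    {"delta_pos":[-8,-7.5,28.5],"twist":[0,0,0.5],"claw":0.4},
    {"delta_pos":[-8,-7.5,28.5],"twist":[0,0,0.5],"claw":0.4},
    {"delta_pos":[-8,-7.5,28.5],"twist":[0,0,0.2],"claw":0.4},
    {"delta_pos":[0,0,0],"twist":[0,0,0],"claw":0.4}
  ]
}}

```text
time: 2.85
tool_pos: [0.4231, -0.3969, 0.0459]
eef_rot: [[-0.49, 0.872, -0.007], [0.872, 0.49, 0.006], [0.008, -0.003, -1.0]]
contact_force: [-0.8, 1.0, 0.6]
finger_gap: 0.0598
```

```bash
python3 -c "
from h import *
cv2.imwrite('pics/w3.png',read_camera('wrist'))
plan((.4271,-.397,.0),119.7,3)"
```

```text
([-0.4, 0.8, 16.0], [-0.0, -0.1, -0.1])
([-0.5, 0.8, 16.0], [-0.1, -0.1, -0.1])
([-0.4, 0.8, 16.1], [0.0, -0.1, -0.1])
end [ 0.4271 -0.397  -0.    ] yaw 119.69
```

View pics/w3.png

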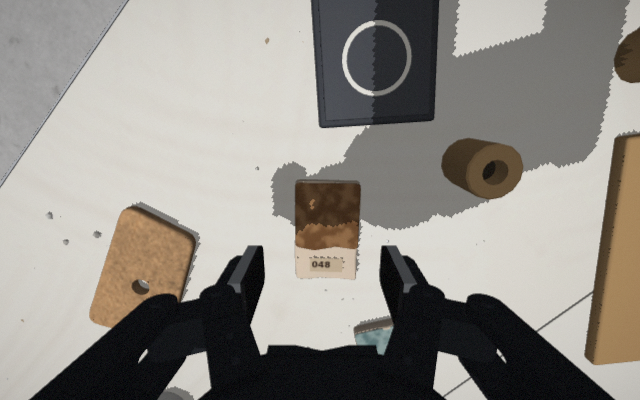

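```bash
python3 -c "
from h import *
o=get_obs();c,P=campose('wrist',o)
q=np.array([px2w(c,P,u,v,.009) for u,v in((295,181),(361,181),(356,279),(296,276))])
print(q.round(4),q.mean(0),[np.linalg.norm(q[i]-q[i-1]).round(4) for i in range(4)],o['tool_pos'])
q=np.array([px2w(c,P,u,v,.01) for u,v in((320,126),(435,121))]);print(np.linalg.norm(q[0]-q[1]))
m=w2px(c,P,o['tool_pos']);print(m)
"
```

```text
[[ 0.3948 -0.3774  0.009 ]
 [ 0.4307 -0.3571  0.009 ]
 [ 0.4641 -0.4181  0.009 ]
 [ 0.4268 -0.4364  0.009 ]] [ 0.42912002 -0.39726614  0.009     ] [np.float64(0.0672), np.float64(0.0413), np.float64(0.0695), np.float64(0.0416)] [ 0.4244777  -0.39719429  0.04807487]
0.06748937782756341
[320.54590818 256.2076551 ]
```

>>> {"method": "drive_tool", "body": {
  "series": [
    {"delta_pos":[-0.8,1.4,16],"twist":[0,0,0],"claw":0.4},
    {"delta_pos":[-0.8,1.4,16],"twist":[0,0,0],"claw":0.4},
    {"delta_pos":[-0.8,1.2,14],"twist":[0,0,0],"claw":0.4},
    {"delta_pos":[0,0,0],"twist":[0,0,0],"claw":0.4},
    {"delta_pos":[0,0,0],"twist":[0,0,0],"claw":0.4}
  ]
}}

```text
time: 3.4
tool_pos: [0.4315, -0.3976, 0.0046]
eef_rot: [[-0.493, 0.87, 0.001], [0.87, 0.493, -0.001], [-0.001, 0.0, -1.0]]
contact_force: [-1.1, 0.5, 0.7]
finger_gap: 0.0603
```

>>> {"method": "drive_tool", "body": {
  "series": [
    {"delta_pos":[1.9,-2,2.5],"twist":[0,0,0],"claw":0.4},
    {"delta_pos":[0,0,2],"twist":[0,0,0],"claw":0.4},
    {"delta_pos":[0,0,0],"twist":[0,0,0],"claw":0.4},
    {"delta_pos":[0,0,0],"twist":[0,0,0],"claw":-1},
    {"delta_pos":[0,0,0],"twist":[0,0,0],"claw":-1},
    {"delta_pos":[0,0,0],"twist":[0,0,0],"claw":-1},
    {"delta_pos":[0,0,0],"twist":[0,0,0],"claw":-1},
    {"delta_pos":[0,0,0],"twist":[0,0,0],"claw":-1}
  ]
}}

```text
time: 4.2
tool_pos: [0.4288, -0.3971, -0.0]
eef_rot: [[-0.494, 0.87, 0.001], [0.87, 0.494, -0.001], [-0.001, 0.0, -1.0]]
contact_force: [-1.0, 0.0, 5.9]
finger_gap: 0.0404
```

>>> {"method": "drive_tool", "body": {
  "series": [
    {"delta_pos":[0,0,0],"twist":[0,0,0],"claw":-1},
    {"delta_pos":[0,0,-2],"twist":[0,0,0],"claw":-1},
    {"delta_pos":[0,0,-5],"twist":[0,0,0],"claw":-1},
    {"delta_pos":[0,0,-15],"twist":[0,0,0],"claw":-1},
    {"delta_pos":[0,0,-20],"twist":[0,0,0],"claw":-1},
    {"delta_pos":[0,0,-20],"twist":[0,0,0],"claw":-1},
    {"delta_pos":[0,0,0],"twist":[0,0,0],"claw":-1}
  ]
}}

```text
time: 4.9
tool_pos: [0.4299, -0.3981, 0.0639]
eef_rot: [[-0.494, 0.87, 0.004], [0.87, 0.494, -0.004], [-0.005, 0.002, -1.0]]
contact_force: [0.5, 0.1, -0.9]
finger_gap: 0.0407
```

```bash
python3 - <<'E'
from h import *
im=read_camera('wrist');cv2.imwrite('pics/w4.png',im)
plan((.3671,-.24375,.055),123,10)
E
```

```text
([16.4, 2.2, 0.7], [0.0, 0.0, -0.3])
([16.4, 2.3, 0.7], [0.0, 0.0, -0.4])
([16.4, 2.3, 0.7], [0.0, 0.0, -0.3])
([16.4, 2.5, 0.7], [0.0, 0.1, -0.4])
([16.4, 2.6, 0.7], [0.0, -0.0, -0.3])
([16.3, 2.7, 0.7], [0.0, -0.0, -0.4])
([16.3, 2.7, 0.8], [0.0, 0.0, -0.3])
([16.4, 2.9, 0.7], [0.0, 0.0, -0.3])
([16.3, 3.0, 0.7], [0.0, 0.0, -0.4])
([16.2, 3.0, 0.7], [0.0, 0.1, -0.3])
end [ 0.3671 -0.2438  0.055 ] yaw 122.97
```

View pics/w4.png

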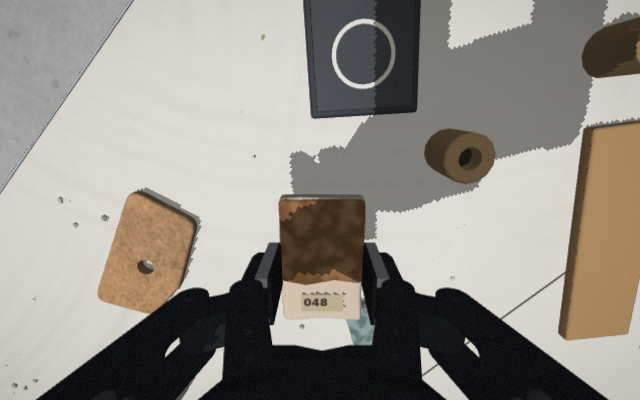

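```bash
python3 - <<'E'
from h import *
o=get_obs();c,P=campose('wrist',o);print(o['tool_pos'])
q=np.array([px2w(c,P,u,v,o['tool_pos'][2]+.009) for u,v in((279,198),(364,197),(359,320),(283,317))])
L=(q-o['tool_pos'])@o['eef_rot'];print((L*1000).round(1),L.mean(0)*1000)
E
```

```text
[ 0.42913347 -0.39733037  0.06239227]
[[ 34.9 -19.3  -9.1]
 [ 35.4  20.4  -9.1]
 [-33.2  20.5  -8.9]
 [-31.3 -20.   -8.9]] [ 1.46698052  0.39340261 -9.00379762]
```

```bash
python3 - <<'E'
from h import *
plan((.3679,-.2450,.035),123,8)
E
```

```text
([20.3, 2.7, 3.4], [0.0, 0.0, -0.4])
([20.4, 2.9, 3.3], [0.0, 0.0, -0.5])
([20.3, 3.1, 3.4], [0.0, 0.1, -0.4])
([20.3, 3.2, 3.4], [0.0, -0.0, -0.4])
([20.2, 3.3, 3.4], [0.0, 0.0, -0.4])
([20.2, 3.5, 3.4], [0.0, 0.0, -0.5])
([20.2, 3.6, 3.4], [0.0, 0.0, -0.4])
([20.2, 3.8, 3.4], [0.0, 0.1, -0.4])
end [ 0.3679 -0.245   0.035 ] yaw 122.97
```

>>> {"method": "drive_tool", "body": {
  "series": [
    {"delta_pos":[20.3,2.8,3.4],"twist":[0,0,-0.4],"claw":-1},
    {"delta_pos":[20.3,2.9,3.4],"twist":[0,0,-0.4],"claw":-1},
    {"delta_pos":[20.3,3.1,3.4],"twist":[0,0,-0.4],"claw":-1},
    {"delta_pos":[20.3,3.2,3.4],"twist":[0,0,-0.4],"claw":-1},
    {"delta_pos":[20.3,3.3,3.4],"twist":[0,0,-0.4],"claw":-1},
    {"delta_pos":[20.2,3.5,3.4],"twist":[0,0,-0.4],"claw":-1},
    {"delta_pos":[20.2,3.6,3.4],"twist":[0,0,-0.5],"claw":-1},
    {"delta_pos":[20.2,3.8,3.4],"twist":[0,0,-0.5],"claw":-1},
    {"delta_pos":[0,0,0],"twist":[0,0,0],"claw":-1},
    {"delta_pos":[0,0,0],"twist":[0,0,0],"claw":-1}
  ]
}}

```text
time: 5.95
tool_pos: [0.3675, -0.2443, 0.0337]
eef_rot: [[-0.545, 0.839, -0.0], [0.839, 0.545, 0.0], [0.0, -0.0, -1.0]]
contact_force: [-0.1, -0.6, 1.0]
finger_gap: 0.04
```

```bash
python3 - <<'E'
from h import *
o=get_obs();print(o['tool_pos'],o['contact_force'])
cv2.imwrite('pics/w5.png',read_camera('wrist'))
plan((.3679,-.2450,.0115),123,2)
E
```

```text
[ 0.36754006 -0.24429641  0.03365394] [-0.07370419 -0.60846847  0.98017808]
([0.0, -0.1, 11.2], [0, 0, 0])
([0.1, -0.1, 11.2], [0, 0, 0])
end [ 0.3679 -0.245   0.0115] yaw 122.98
```

View pics/w5.png

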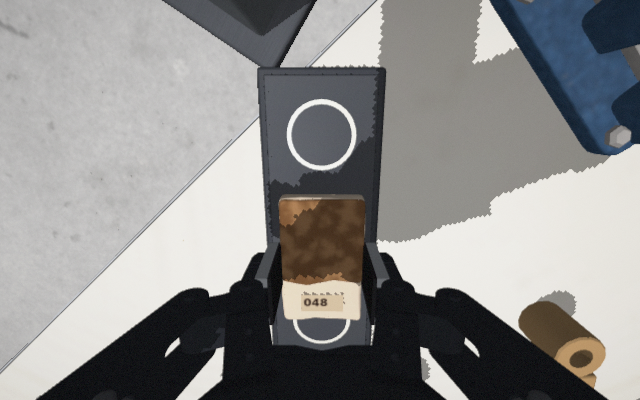

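>>> {"method": "drive_tool", "body": {
  "series": [
    {"delta_pos":[0,0,11],"twist":[0,0,0],"claw":-1},
    {"delta_pos":[-0.8,0,8],"twist":[0,0,0],"claw":-1},
    {"delta_pos":[0,0,3],"twist":[0,0,0],"claw":-1},
    {"delta_pos":[0,0,1],"twist":[0,0,0],"claw":-1},
    {"delta_pos":[0,0,0.5],"twist":[0,0,0],"claw":-1},
    {"delta_pos":[0,0,0],"twist":[0,0,0],"claw":-1}
  ]
}}

```text
time: 6.6
tool_pos: [0.3681, -0.2452, 0.0108]
eef_rot: [[-0.544, 0.839, 0.0], [0.839, 0.544, -0.0], [-0.0, 0.0, -1.0]]
contact_force: [-0.6, -0.3, -0.7]
finger_gap: 0.0404
```

>>> {"method": "drive_tool", "body": {
  "series": [
    {"delta_pos":[0,0,0.7],"twist":[0,0,0],"claw":-1},
    {"delta_pos":[0,0,0],"twist":[0,0,0],"claw":-1},
    {"delta_pos":[0,0,0],"twist":[0,0,0],"claw":-0.1},
    {"delta_pos":[0,0,0],"twist":[0,0,0],"claw":0.1},
    {"delta_pos":[0,0,0],"twist":[0,0,0],"claw":0.1}
  ]
}}

```text
time: 7.1
tool_pos: [0.368, -0.245, 0.01]
eef_rot: [[-0.544, 0.839, 0.0], [0.839, 0.544, -0.0], [-0.0, 0.0, -1.0]]
contact_force: [-0.0, -0.0, -0.3]
finger_gap: 0.0464
```

```bash
python3 - <<'E'
from h import *
plan((.368,-.2450,.08),123,3)
plan((.4807,-.3152,.06),123,7,start=((.368,-.2450,.08),123))
plan((.4807,-.3152,.008),123,3,start=((.4807,-.3152,.06),123))
E
```

```text
([-0.0, -0.0, -23.3], [0, 0, 0])
([-0.0, -0.0, -23.4], [0, 0, 0])
([-0.0, -0.0, -23.3], [0, 0, 0])
end [ 0.368 -0.245  0.08 ] yaw 122.98
([-17.2, 8.0, 2.9], [0, 0, 0])
([-17.2, 8.1, 2.8], [0, 0, 0])
([-17.1, 8.0, 2.9], [0, 0, 0])
([-17.2, 8.1, 2.8], [0, 0, 0])
([-17.2, 8.0, 2.9], [0, 0, 0])
([-17.2, 8.0, 2.8], [0, 0, 0])
([-17.2, 8.1, 2.9], [0, 0, 0])
end [ 0.4807 -0.3152  0.06  ] yaw 123.0
([0.0, 0.0, 17.3], [0, 0, 0])
([0.0, 0.0, 17.4], [0, 0, 0])
([0.0, 0.0, 17.3], [0, 0, 0])
end [ 0.4807 -0.3152  0.008 ] yaw 123.0
```

>>> {"method": "drive_tool", "body": {
  "series": [
    {"delta_pos":[0,0,-10],"twist":[0,0,0],"claw":0.1},
    {"delta_pos":[0,0,-30],"twist":[0,0,0],"claw":0.1},
    {"delta_pos":[0,0,-30],"twist":[0,0,0],"claw":0.1},
    {"delta_pos":[-20,9.4,4],"twist":[0,0,0],"claw":0.1},
    {"delta_pos":[-20,9.4,4],"twist":[0,0,0],"claw":0.1},
    {"delta_pos":[-20,9.4,4],"twist":[0,0,0],"claw":0.1},
    {"delta_pos":[-20,9.4,4],"twist":[0,0,0],"claw":0.1},
    {"delta_pos":[-20,9.4,4],"twist":[0,0,0],"claw":0.1},
    {"delta_pos":[-20.3,9.3,0],"twist":[0,0,0],"claw":0.1},
    {"delta_pos":[0,0,0],"twist":[0,0,0],"claw":0.1}
  ]
}}

```text
time: 8.1
tool_pos: [0.4832, -0.3169, 0.0606]
eef_rot: [[-0.544, 0.839, 0.003], [0.839, 0.544, -0.002], [-0.004, 0.001, -1.0]]
contact_force: [-0.5, 0.1, 0.2]
finger_gap: 0.0465
```

```bash
python3 - <<'E'
from h import *
cv2.imwrite('pics/w6.png',read_camera('wrist'))
o=get_obs();print(o['tool_pos'])
c,P=campose('wrist',o);print(w2px(c,P,(.4807,-.3152,.036)))
plan((.4807,-.3152,.008),123,3)
E
```

```text
[ 0.48131536 -0.31566831  0.06032015]
[320.29946062 236.18129662]
([0.3, -0.1, 17.4], [0, 0, 0])
([0.2, -0.1, 17.5], [0, 0, 0])
([0.3, -0.1, 17.4], [0, 0, 0])
end [ 0.4807 -0.3152  0.008 ] yaw 122.98
```

View pics/w6.png

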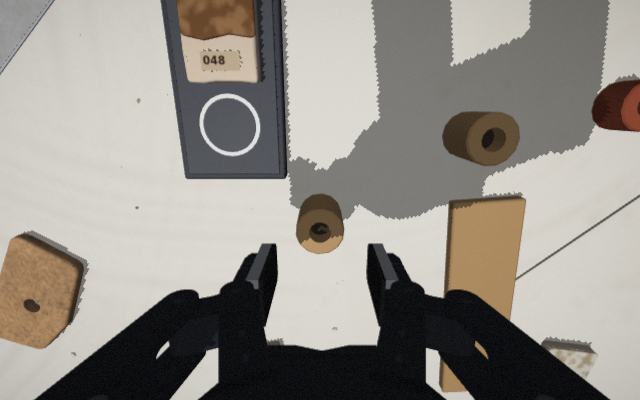

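>>> {"method": "drive_tool", "body": {
  "series": [
    {"delta_pos":[0.3,-0.3,20],"twist":[0,0,0],"claw":0.1},
    {"delta_pos":[0.3,0,20],"twist":[0,0,0],"claw":0.1},
    {"delta_pos":[0,0,12],"twist":[0,0,0],"claw":0.1},
    {"delta_pos":[0,0,0],"twist":[0,0,0],"claw":0.1},
    {"delta_pos":[0,0,0],"twist":[0,0,0],"claw":0.1},
    {"delta_pos":[0,0,0],"twist":[0,0,0],"claw":-1},
    {"delta_pos":[0,0,0],"twist":[0,0,0],"claw":-1},
    {"delta_pos":[0,0,0],"twist":[0,0,0],"claw":-1},
    {"delta_pos":[0,0,0],"twist":[0,0,0],"claw":-1},
    {"delta_pos":[0,0,0],"twist":[0,0,0],"claw":-1}
  ]
}}

```text
time: 9.15
tool_pos: [0.4808, -0.3154, 0.0092]
eef_rot: [[-0.544, 0.839, 0.002], [0.839, 0.544, -0.001], [-0.002, 0.001, -1.0]]
contact_force: [0.4, 1.3, 5.9]
finger_gap: 0.0284
```

>>> {"method": "drive_tool", "body": {
  "series": [
    {"delta_pos":[0,0,0],"twist":[0,0,0],"claw":-1},
    {"delta_pos":[0,0,-5],"twist":[0,0,0],"claw":-1},
    {"delta_pos":[0,0,-20],"twist":[0,0,0],"claw":-1},
    {"delta_pos":[0,0,-20],"twist":[0,0,0],"claw":-1},
    {"delta_pos":[0,0,0],"twist":[0,0,0],"claw":-1},
    {"delta_pos":[0,0,0],"twist":[0,0,0],"claw":-1}
  ]
}}

```text
time: 9.75
tool_pos: [0.48, -0.3148, 0.0529]
eef_rot: [[-0.544, 0.839, 0.0], [0.839, 0.544, -0.0], [-0.0, 0.0, -1.0]]
contact_force: [-0.5, 0.1, -0.6]
finger_gap: 0.0282
```

```bash
python3 - <<'E'
from h import *
o=get_obs();print(o['tool_pos'],o['finger_gap'])
im=read_camera('wrist');cv2.imwrite('pics/w7.png',im);np.savez("w7.npz",R=o['eef_rot'],p=o['tool_pos'])
plan((.3998,-.2941,.045),123,6)
E
```

```text
[ 0.47997455 -0.31482978  0.05286787] 0.028199744595803482
([10.1, -9.3, 1.2], [0, 0, 0])
([10.1, -9.3, 1.2], [0, 0, 0])
([10.1, -9.3, 1.3], [0, 0, 0])
([10.1, -9.3, 1.2], [0, 0, 0])
([10.0, -9.3, 1.2], [0, 0, 0])
([10.1, -9.3, 1.2], [0, 0, 0])
end [ 0.3998 -0.2941  0.045 ] yaw 122.97
```

View pics/w7.png

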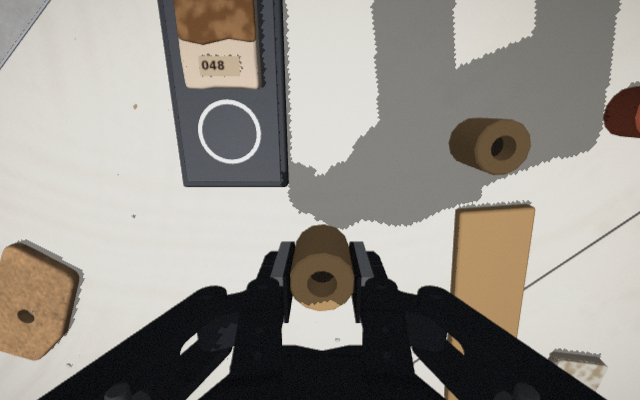

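```bash
python3 - <<'E'
from h import *
d=np.load("w7.npz");c,P=campose('wrist',dict(eef_rot=d['R'],tool_pos=d['p']))
for uv in((322,282),(321.5,310),(290,282),(354,282),(321.5,257)):
    print(uv,((px2w(c,P,*uv,d['p'][2]+.0268)-d['p'])@d['R']*1000).round(1))
for x,y,z in((.3998,-.2941,.01),): print(w2px(c,P,(x,y,z)))
E
```

```text
(322, 282) [  1.3   0.7 -26.8]
(321.5, 310) [-13.3   0.5 -26.8]
(290, 282) [  1.3 -13.5 -26.8]
(354, 282) [  1.3  14.9 -26.8]
(321.5, 257) [ 13.6   0.5 -26.8]
[228.61183225 132.42312139]
```

>>> {"method": "drive_tool", "body": {
  "series": [
    {"delta_pos":[10,-9.3,1],"twist":[0,0,0],"claw":-1},
    {"delta_pos":[10,-9.3,1],"twist":[0,0,0],"claw":-1},
    {"delta_pos":[10,-9.3,1],"twist":[0,0,0],"claw":-1},
    {"delta_pos":[10,-9.3,1],"twist":[0,0,0],"claw":-1},
    {"delta_pos":[10,-9.3,1],"twist":[0,0,0],"claw":-1},
    {"delta_pos":[9.8,-9.3,1],"twist":[0,0,0],"claw":-1},
    {"delta_pos":[0,0,10],"twist":[0,0,0],"claw":-1},
    {"delta_pos":[0,0,10],"twist":[0,0,0],"claw":-1},
    {"delta_pos":[0,0,0],"twist":[0,0,0],"claw":-1},
    {"delta_pos":[0,0,0],"twist":[0,0,0],"claw":-1}
  ]
}}

```text
time: 10.8
tool_pos: [0.4011, -0.2952, 0.0263]
eef_rot: [[-0.544, 0.839, -0.001], [0.839, 0.544, 0.0], [0.001, -0.0, -1.0]]
contact_force: [0.1, -0.3, -0.6]
finger_gap: 0.0285
```

```bash
python3 - <<'E'
from h import *
o=get_obs();print(o['tool_pos'],o['finger_gap'],o['contact_force'])
plan((.4002,-.2947,.0192),123,1)
E
```

```text
[ 0.40110733 -0.29519835  0.02627352] 0.028451072560027116 [ 0.09119043 -0.31738843 -0.5990518 ]
([0.9, -0.5, 7.1], [0, 0, 0])
end [ 0.4002 -0.2947  0.0192] yaw 122.98
```

>>> {"method": "drive_tool", "body": {
  "series": [
    {"delta_pos":[0.9,-0.5,4],"twist":[0,0,0],"claw":-1},
    {"delta_pos":[0,0,2],"twist":[0,0,0],"claw":-1},
    {"delta_pos":[0,0,0.6],"twist":[0,0,0],"claw":-1},
    {"delta_pos":[0,0,0.5],"twist":[0,0,0],"claw":-1},
    {"delta_pos":[0,0,0.4],"twist":[0,0,0],"claw":-1},
    {"delta_pos":[0,0,0],"twist":[0,0,0],"claw":-1}
  ]
}}

```text
time: 11.4
tool_pos: [0.3999, -0.2947, 0.0195]
eef_rot: [[-0.544, 0.839, 0.0], [0.839, 0.544, -0.0], [-0.0, 0.0, -1.0]]
contact_force: [-0.3, -0.9, -0.8]
finger_gap: 0.0284
```

>>> {"method": "drive_tool", "body": {
  "series": [
    {"delta_pos":[0,0,0.5],"twist":[0,0,0],"claw":-1},
    {"delta_pos":[0,0,0.3],"twist":[0,0,0],"claw":-1},
    {"delta_pos":[0,0,0],"twist":[0,0,0],"claw":-1}
  ]
}}

```text
time: 11.7
tool_pos: [0.3999, -0.2947, 0.0192]
eef_rot: [[-0.544, 0.839, 0.0], [0.839, 0.544, -0.0], [-0.001, 0.0, -1.0]]
contact_force: [-1.5, -0.0, 4.7]
finger_gap: 0.0285
```

Contact at 4.7 N. Releasing and rising.

>>> {"method": "drive_tool", "body": {
  "series": [
    {"delta_pos":[0,0,0],"twist":[0,0,0],"claw":-0.2},
    {"delta_pos":[0,0,0],"twist":[0,0,0],"claw":0.0},
    {"delta_pos":[0,0,0],"twist":[0,0,0],"claw":0.1},
    {"delta_pos":[0,0,-10],"twist":[0,0,0],"claw":0.1},
    {"delta_pos":[0,0,-25],"twist":[0,0,0],"claw":0.1},
    {"delta_pos":[0,0,-25],"twist":[0,0,0],"claw":0.1},
    {"delta_pos":[0,0,0],"twist":[0,0,0],"claw":0.1}
  ]
}}

```text
time: 12.4
tool_pos: [0.4019, -0.2962, 0.0821]
eef_rot: [[-0.544, 0.839, 0.006], [0.839, 0.544, -0.005], [-0.007, 0.002, -1.0]]
contact_force: [0.4, 0.9, -0.3]
finger_gap: 0.0475
```

```bash
python3 - <<'E'
from h import *
o=get_obs();print(o['tool_pos'],o['finger_gap'])
cv2.imwrite('pics/w8.png',read_camera('wrist'))
plan((.5310,-.2169,.065),123,8)
E
```

```text
[ 0.40185912 -0.29617617  0.08212051] 0.04751977483516771
([-0.6, 19.0, 2.0], [0, 0, 0])
([-0.6, 19.0, 1.9], [0, 0, 0])
([-0.6, 19.0, 2.0], [0, 0, 0])
([-0.7, 18.9, 2.0], [0, 0, 0])
([-0.6, 19.0, 1.9], [0, 0, 0])
([-0.6, 19.0, 2.0], [0, 0, 0])
([-0.6, 19.0, 1.9], [0, 0, 0])
([-0.6, 19.0, 2.0], [0, 0, 0])
end [ 0.531  -0.2169  0.065 ] yaw 122.97
```

View pics/w8.png

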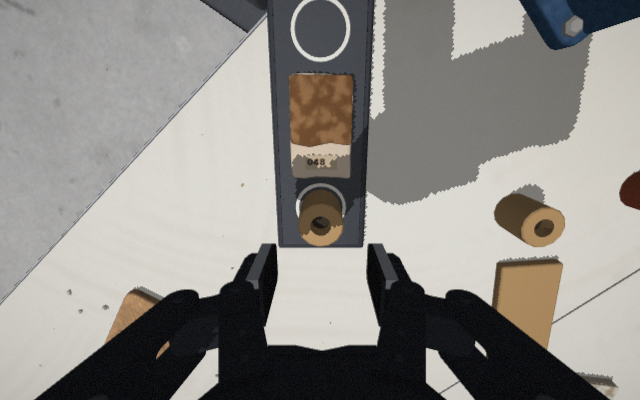

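>>> {"method": "drive_tool", "body": {
  "series": [
    {"delta_pos":[-0.7,19,2],"twist":[0,0,0],"claw":0.1},
    {"delta_pos":[-0.7,19,2],"twist":[0,0,0],"claw":0.1},
    {"delta_pos":[-0.7,19,2],"twist":[0,0,0],"claw":0.1},
    {"delta_pos":[-0.7,19,2],"twist":[0,0,0],"claw":0.1},
    {"delta_pos":[-0.7,19,2],"twist":[0,0,0],"claw":0.1},
    {"delta_pos":[-0.7,19,2],"twist":[0,0,0],"claw":0.1},
    {"delta_pos":[-0.7,19,2],"twist":[0,0,0],"claw":0.1},
    {"delta_pos":[-0.7,19,2],"twist":[0,0,0],"claw":0.1},
    {"delta_pos":[0,0,0],"twist":[0,0,0],"claw":0.1},
    {"delta_pos":[0,0,0],"twist":[0,0,0],"claw":0.1}
  ]
}}

```text
time: 13.45
tool_pos: [0.5304, -0.2162, 0.0623]
eef_rot: [[-0.545, 0.838, -0.001], [0.838, 0.545, 0.0], [0.001, -0.001, -1.0]]
contact_force: [0.7, -0.3, 0.3]
finger_gap: 0.0467
```

```bash
python3 - <<'E'
from h import *
o=get_obs();print(o['tool_pos'],o['finger_gap'])
cv2.imwrite('pics/w9.png',read_camera('wrist'))
c,P=campose('wrist',o);print(w2px(c,P,(.5310,-.2169,.036)))
plan((.5310,-.2169,.009),123,3)
E
```

```text
[ 0.53044593 -0.21622348  0.06228486] 0.04674079703737336
[320.94073001 237.3160262 ]
([-0.3, 0.2, 17.8], [0, 0, 0])
([-0.3, 0.2, 17.8], [0, 0, 0])
([-0.3, 0.2, 17.8], [0, 0, 0])
end [ 0.531  -0.2169  0.009 ] yaw 122.99
```

View pics/w9.png

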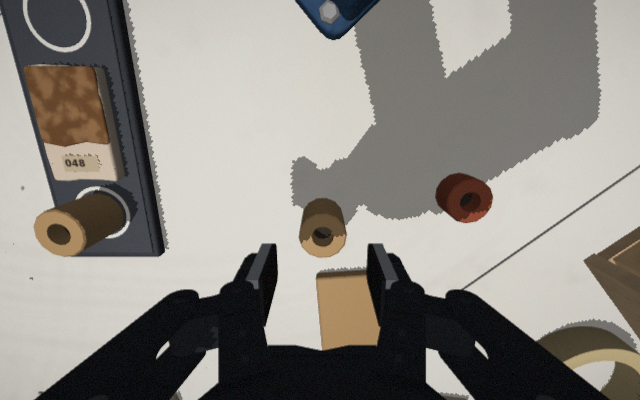

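>>> {"method": "drive_tool", "body": {
  "series": [
    {"delta_pos":[-0.3,0.2,20],"twist":[0,0,0],"claw":0.1},
    {"delta_pos":[-0.2,0.2,20],"twist":[0,0,0],"claw":0.1},
    {"delta_pos":[0,0,13],"twist":[0,0,0],"claw":0.1},
    {"delta_pos":[0,0,0],"twist":[0,0,0],"claw":0.1},
    {"delta_pos":[0,0,0],"twist":[0,0,0],"claw":0.1},
    {"delta_pos":[0,0,0],"twist":[0,0,0],"claw":-1},
    {"delta_pos":[0,0,0],"twist":[0,0,0],"claw":-1},
    {"delta_pos":[0,0,0],"twist":[0,0,0],"claw":-1},
    {"delta_pos":[0,0,0],"twist":[0,0,0],"claw":-1},
    {"delta_pos":[0,0,0],"twist":[0,0,0],"claw":-1}
  ]
}}

```text
time: 14.5
tool_pos: [0.5318, -0.2173, 0.0108]
eef_rot: [[-0.544, 0.839, 0.002], [0.839, 0.544, -0.001], [-0.002, 0.001, -1.0]]
contact_force: [-0.4, -0.8, 6.0]
finger_gap: 0.0281
```

>>> {"method": "drive_tool", "body": {
  "series": [
    {"delta_pos":[0,0,0],"twist":[0,0,0],"claw":-1},
    {"delta_pos":[0,0,-5],"twist":[0,0,0],"claw":-1},
    {"delta_pos":[0,0,-20],"twist":[0,0,0],"claw":-1},
    {"delta_pos":[0,0,-25],"twist":[0,0,0],"claw":-1},
    {"delta_pos":[0,0,-25],"twist":[0,0,0],"claw":-1},
    {"delta_pos":[0,0,0],"twist":[0,0,0],"claw":-1},
    {"delta_pos":[0,0,0],"twist":[0,0,0],"claw":-1}
  ]
}}

```text
time: 15.2
tool_pos: [0.5308, -0.2166, 0.0846]
eef_rot: [[-0.544, 0.839, 0.0], [0.839, 0.544, -0.0], [-0.0, 0.0, -1.0]]
contact_force: [-0.3, -0.5, -1.7]
finger_gap: 0.0282
```

```bash
python3 - <<'E'
from h import *
o=get_obs();print(o['tool_pos'],o['finger_gap'])
im=read_camera('wrist');cv2.imwrite('pics/w10.png',im);np.savez("w10.npz",R=o['eef_rot'],p=o['tool_pos'])
plan((.3349,-.1940,.07),123,10)
E
```

```text
[ 0.53080275 -0.21662605  0.08459717] 0.028216969231683948
([12.5, -15.2, 1.4], [0, 0, 0])
([12.5, -15.1, 1.4], [0, 0, 0])
([12.5, -15.2, 1.4], [0, 0, 0])
([12.5, -15.2, 1.4], [0, 0, 0])
([12.5, -15.1, 1.4], [0, 0, 0])
([12.5, -15.2, 1.5], [0, 0, 0])
([12.6, -15.2, 1.3], [0, 0, 0])
([12.5, -15.1, 1.4], [0, 0, 0])
([12.5, -15.2, 1.4], [0, 0, 0])
([12.5, -15.2, 1.4], [0, 0, 0])
end [ 0.3349 -0.194   0.07  ] yaw 122.97
```

View pics/w10.png

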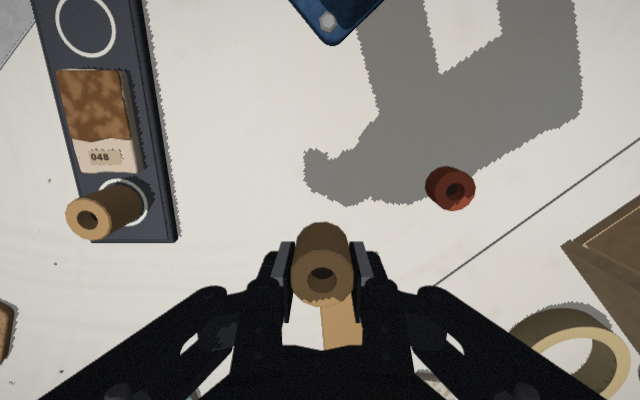

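>>> {"method": "drive_tool", "body": {
  "series": [
    {"delta_pos":[12.4,-15.1,1],"twist":[0,0,0],"claw":-1},
    {"delta_pos":[12.4,-15.1,1],"twist":[0,0,0],"claw":-1},
    {"delta_pos":[12.4,-15.1,1],"twist":[0,0,0],"claw":-1},
    {"delta_pos":[12.4,-15.1,1],"twist":[0,0,0],"claw":-1},
    {"delta_pos":[12.4,-15.1,1],"twist":[0,0,0],"claw":-1},
    {"delta_pos":[12.4,-15.1,1],"twist":[0,0,0],"claw":-1},
    {"delta_pos":[12.4,-15.1,1],"twist":[0,0,0],"claw":-1},
    {"delta_pos":[12.4,-15.1,1],"twist":[0,0,0],"claw":-1},
    {"delta_pos":[12.4,-15.1,1],"twist":[0,0,0],"claw":-1},
    {"delta_pos":[12.4,-15.1,1],"twist":[0,0,0],"claw":-1}
  ]
}}

```text
time: 16.25
tool_pos: [0.335, -0.1942, 0.0734]
eef_rot: [[-0.544, 0.839, -0.003], [0.839, 0.544, 0.002], [0.003, -0.001, -1.0]]
contact_force: [-0.2, -0.2, -2.1]
finger_gap: 0.028
```

>>> {"method": "drive_tool", "body": {
  "series": [
    {"delta_pos":[0,0,0],"twist":[0,0,0],"claw":-1},
    {"delta_pos":[0,0,0],"twist":[0,0,0],"claw":-1}
  ]
}}

```text
time: 16.45
tool_pos: [0.3369, -0.1949, 0.0741]
eef_rot: [[-0.544, 0.839, -0.0], [0.839, 0.544, 0.0], [0.001, -0.0, -1.0]]
contact_force: [0.4, 0.4, 0.1]
finger_gap: 0.0284
```

```bash
python3 - <<'E'
from h import *
o=get_obs();print(o['tool_pos'],o['finger_gap'])
im=read_camera('wrist');cv2.imwrite('pics/w11.png',im);np.savez("w11.npz",R=o['eef_rot'],p=o['tool_pos'])
plan((.3355,-.1949,.025),123,3)
E
```

```text
[ 0.33687744 -0.19492151  0.0740766 ] 0.02838746389615512
([0.5, -0.5, 16.4], [0, 0, 0])
([0.5, -0.6, 16.5], [0, 0, 0])
([0.4, -0.5, 16.4], [0, 0, 0])
end [ 0.3355 -0.1949  0.025 ] yaw 122.96
```

View pics/w11.png

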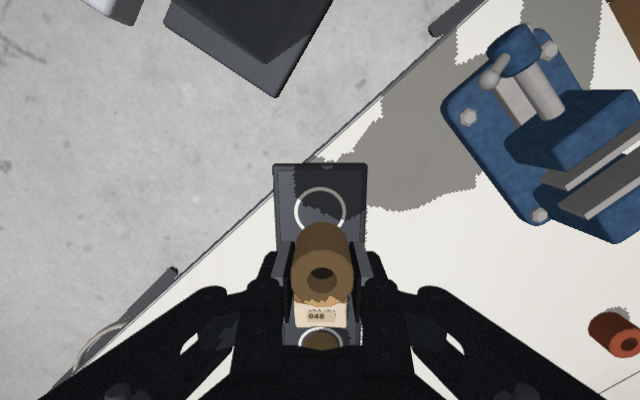

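>>> {"method": "drive_tool", "body": {
  "series": [
    {"delta_pos":[0.5,-0.8,20],"twist":[0,0,0],"claw":-1},
    {"delta_pos":[0.5,-0.8,20],"twist":[0,0,0],"claw":-1},
    {"delta_pos":[0.4,0,9],"twist":[0,0,0],"claw":-1},
    {"delta_pos":[0,0,2],"twist":[0,0,0],"claw":-1},
    {"delta_pos":[0,0,0],"twist":[0,0,0],"claw":-1},
    {"delta_pos":[0,0,0],"twist":[0,0,0],"claw":-1}
  ]
}}

```text
time: 17.1
tool_pos: [0.3355, -0.195, 0.0241]
eef_rot: [[-0.544, 0.839, 0.001], [0.839, 0.544, -0.001], [-0.001, 0.001, -1.0]]
contact_force: [0.4, -0.1, 0.2]
finger_gap: 0.028
```

>>> {"method": "drive_tool", "body": {
  "series": [
    {"delta_pos":[0,0,2],"twist":[0,0,0],"claw":-1},
    {"delta_pos":[0,0,0.8],"twist":[0,0,0],"claw":-1},
    {"delta_pos":[0,0,0.6],"twist":[0,0,0],"claw":-1},
    {"delta_pos":[0,0,0.4],"twist":[0,0,0],"claw":-1},
    {"delta_pos":[0,0,0],"twist":[0,0,0],"claw":-1}
  ]
}}

```text
time: 17.6
tool_pos: [0.335, -0.1948, 0.0208]
eef_rot: [[-0.544, 0.839, 0.001], [0.839, 0.544, -0.001], [-0.001, 0.0, -1.0]]
contact_force: [-1.7, 1.3, 11.6]
finger_gap: 0.0284
```

>>> {"method": "drive_tool", "body": {
  "series": [
    {"delta_pos":[0,0,-0.3],"twist":[0,0,0],"claw":-1},
    {"delta_pos":[0,0,0],"twist":[0,0,0],"claw":-0.2},
    {"delta_pos":[0,0,0],"twist":[0,0,0],"claw":0.0},
    {"delta_pos":[0,0,0],"twist":[0,0,0],"claw":0.1},
    {"delta_pos":[0,0,-10],"twist":[0,0,0],"claw":0.3},
    {"delta_pos":[-5,0,-30],"twist":[0,0,0],"claw":0.3},
    {"delta_pos":[-10,0,-40],"twist":[0,0,0],"claw":0.3},
    {"delta_pos":[-20,0,-40],"twist":[0,0,0],"claw":0.4},
    {"delta_pos":[-25,0,-10],"twist":[0,0,0],"claw":0.4},
    {"delta_pos":[-25,0,0],"twist":[0,0,0],"claw":0.4}
  ]
}}

```text
time: 18.6
tool_pos: [0.3826, -0.2675, 0.1526]
eef_rot: [[-0.544, 0.839, 0.005], [0.839, 0.544, -0.003], [-0.005, 0.002, -1.0]]
contact_force: [-0.3, 0.9, -0.4]
finger_gap: 0.0601
```

>>> {"method": "drive_tool", "body": {
  "series": [
    {"delta_pos":[0,0,0],"twist":[0,0,0],"claw":0.4},
    {"delta_pos":[0,0,0],"twist":[0,0,0],"claw":0.4}
  ]
}}

```text
time: 18.8
tool_pos: [0.3804, -0.2656, 0.1495]
eef_rot: [[-0.544, 0.839, -0.002], [0.839, 0.544, 0.001], [0.002, -0.001, -1.0]]
contact_force: [0.6, -0.1, 0.4]
finger_gap: 0.06
```

```bash
python3 - <<'E'
from h import *
o=get_obs();print(o['tool_pos'],o['finger_gap'])
im=read_camera('wrist');cv2.imwrite('pics/w12.png',im);np.savez("w12.npz",R=o['eef_rot'],p=o['tool_pos'])
c,P=campose('wrist',o)
a=[]
for z in(.01,.046,.019): a.append(ortho(im,c,P,z,.27,.46,-.36,-.13,1500))
cv2.imwrite('pics/w12o.png',np.hstack(a)[:, :]); print(a[0].shape)
for (x,y) in ((.3998,-.2941),(.3345,-.1934)):
    h=.03;g=cv2.cvtColor(ortho(im,c,P,.046,x-h,x+h,y-h,y+h,4000),cv2.COLOR_BGR2GRAY)
    n,l,st,ce=cv2.connectedComponentsWithStats((g<60).astype(np.uint8))
    for i in range(1,n):
        if 300<st[i,4]<8000: print('bore',x+h-ce[i][1]/4000,y+h-ce[i][0]/4000,st[i,2:])
E
```

```text
[ 0.38038878 -0.26557925  0.1495056 ] 0.0600247946958379
(285, 345, 3)
bore 0.4215994465832531 -0.2810532001924928 [ 153   75 2078]
bore 0.4025732477446218 -0.2676997571131159 [  55   95 1441]
bore 0.3912105047597963 -0.27700906575160505 [  99  105 4517]
bore 0.4002247463359639 -0.29419864712514093 [  48   48 1774]
bore 0.37894909638554214 -0.31151465863453814 [ 75  50 498]
bore 0.35634904661016953 -0.17644025423728812 [ 116   75 1416]
bore 0.35739797739440815 -0.21903950029744199 [  46   61 1681]
bore 0.3436785398230089 -0.17825022123893805 [  77   98 2260]
bore 0.3441234643734644 -0.21563710073710074 [ 46  70 407]
bore 0.3348755037420841 -0.19401801957397813 [  48   49 1737]
bore 0.31668025751072965 -0.17176158798283261 [ 67 104 466]
```

View pics/w12.png

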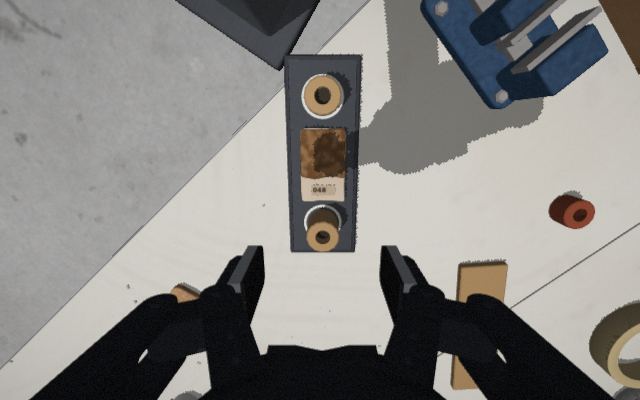

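```bash
python3 - <<'E'
import cv2
a=cv2.imread('pics/w12o.png');cv2.imwrite('pics/w12o.png',cv2.resize(a,(800,int(a.shape[0]*800/a.shape[1]))))
E
```

```text
(no output)
```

View pics/w12o.png

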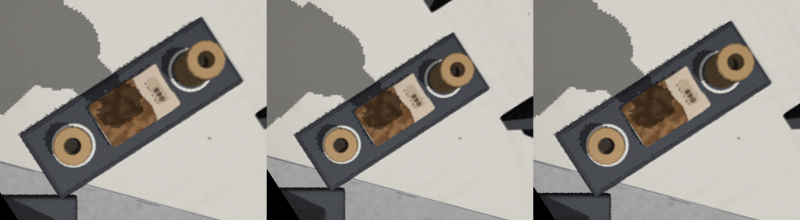

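```bash
python3 - <<'E'
from h import *
d=np.load("w12.npz");c,P=campose('wrist',dict(eef_rot=d['R'],tool_pos=d['p']))
q=np.array([px2w(c,P,u,v,.019) for u,v in((301,128),(348,127),(344.5,201.5),(302,201))])
e=q.mean(0)[:2]-np.array([.3671,-.24375]);a=np.radians(122.96);print(e@[np.cos(a),np.sin(a)],e@[np.sin(a),-np.cos(a)],[np.linalg.norm(q[i]-q[i-1]).round(4) for i in range(4)])
plan((.6208,-.3098,.06),127.6,9)
E
```

```text
-0.0007503092378954876 0.001762124960761432 [np.float64(0.0681), np.float64(0.0419), np.float64(0.0695), np.float64(0.0408)]
([-18.7, 19.8, 9.9], [-0.0, -0.0, -0.5])
([-19.0, 19.5, 9.8], [-0.0, -0.0, -0.5])
([-19.1, 19.5, 9.9], [-0.0, -0.0, -0.5])
([-19.2, 19.2, 9.9], [-0.0, -0.1, -0.6])
([-19.5, 19.1, 9.9], [-0.0, 0.0, -0.5])
([-19.6, 18.9, 9.9], [-0.0, 0.0, -0.5])
([-19.7, 18.7, 9.9], [-0.0, -0.0, -0.5])
([-20.0, 18.5, 9.9], [-0.0, -0.0, -0.5])
([-20.1, 18.4, 9.9], [-0.0, -0.0, -0.5])
end [ 0.6208 -0.3098  0.06  ] yaw 127.56
```

>>> {"method": "drive_tool", "body": {
  "series": [
    {"delta_pos":[-18.7,19.8,9.9],"twist":[0,0,-0.5],"claw":0.5},
    {"delta_pos":[-19,19.6,9.9],"twist":[0,0,-0.5],"claw":0.5},
    {"delta_pos":[-19.1,19.4,9.9],"twist":[0,0,-0.5],"claw":0.5},
    {"delta_pos":[-19.2,19.2,9.9],"twist":[0,0,-0.5],"claw":0.5},
    {"delta_pos":[-19.5,19.1,9.9],"twist":[0,0,-0.5],"claw":0.5},
    {"delta_pos":[-19.6,18.9,9.9],"twist":[0,0,-0.5],"claw":0.5},
    {"delta_pos":[-19.7,18.7,9.9],"twist":[0,0,-0.5],"claw":0.5},
    {"delta_pos":[-20,18.5,9.9],"twist":[0,0,-0.5],"claw":0.5},
    {"delta_pos":[-20.1,18.4,9.9],"twist":[0,0,-0.6],"claw":0.5},
    {"delta_pos":[0,0,0],"twist":[0,0,0],"claw":0.5}
  ]
}}

```text
time: 19.85
tool_pos: [0.6233, -0.3098, 0.0585]
eef_rot: [[-0.611, 0.792, -0.002], [0.792, 0.611, 0.001], [0.002, -0.0, -1.0]]
contact_force: [0.0, -0.1, 0.3]
finger_gap: 0.0646
```

>>> {"method": "drive_tool", "body": {
  "series": [
    {"delta_pos":[0,0,0],"twist":[0,0,0],"claw":0.5},
    {"delta_pos":[0,0,0],"twist":[0,0,0],"claw":0.5}
  ]
}}

```text
time: 20.05
tool_pos: [0.6207, -0.3102, 0.0611]
eef_rot: [[-0.61, 0.793, -0.001], [0.793, 0.61, 0.001], [0.001, -0.001, -1.0]]
contact_force: [-0.5, -0.2, 0.6]
finger_gap: 0.0643
```

```bash
python3 - <<'E'
from h import *
o=get_obs();print(o['tool_pos'],o['finger_gap'],np.degrees(np.arctan2(*o['eef_rot'][[1,0],0])))
im=read_camera('wrist');cv2.imwrite('pics/w13.png',im);np.savez("w13.npz",R=o['eef_rot'],p=o['tool_pos'])
plan((.6208,-.3098,.0),127.6,3)
E
```

```text
[ 0.62069113 -0.31024286  0.06106686] 0.06431391895180533 127.57798614165254
([0.2, 0.1, 20.5], [0, 0, 0])
([0.2, 0.2, 20.5], [0, 0, 0])
([0.1, 0.1, 20.4], [0, 0, 0])
end [ 0.6208 -0.3098  0.    ] yaw 127.56
```

View pics/w13.png

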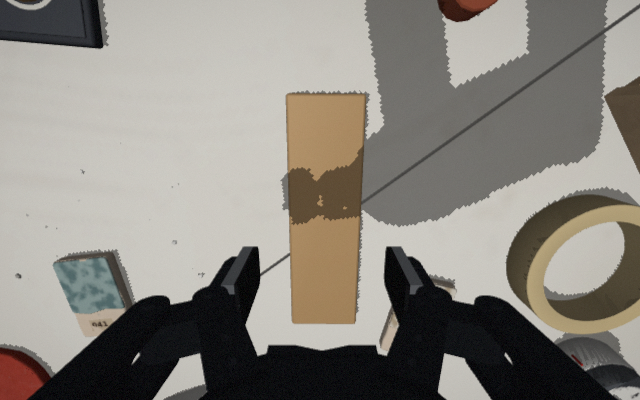

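```bash
python3 - <<'E'
from h import *
d=np.load("w13.npz");c,P=campose('wrist',dict(eef_rot=d['R'],tool_pos=d['p']))
q=np.array([px2w(c,P,u,v,.01) for u,v in((286,94),(366,94),(357,323),(292,323))])
print(((q-d['p'])@d['R']*1000).round(1),((q-d['p'])@d['R']*1000).mean(0))
E
```

```text
[[ 83.4 -21.3  51.2]
 [ 83.4  27.7  51.2]
 [-84.3  27.9  50.9]
 [-84.3 -22.6  51. ]] [-0.47827624  2.94596256 51.06391452]
```

>>> {"method": "drive_tool", "body": {
  "series": [
    {"delta_pos":[-0.3,2.9,20],"twist":[0,0,0],"claw":0.5},
    {"delta_pos":[0,0,20],"twist":[0,0,0],"claw":0.5},
    {"delta_pos":[0,0,15],"twist":[0,0,0],"claw":0.5},
    {"delta_pos":[0,0,4],"twist":[0,0,0],"claw":0.5},
    {"delta_pos":[0,0,0],"twist":[0,0,0],"claw":0.5},
    {"delta_pos":[0,0,0],"twist":[0,0,0],"claw":0.5}
  ]
}}

```text
time: 20.7
tool_pos: [0.6248, -0.3098, 0.0029]
eef_rot: [[-0.61, 0.793, 0.001], [0.793, 0.61, -0.001], [-0.001, 0.001, -1.0]]
contact_force: [0.4, -0.3, 0.7]
finger_gap: 0.0637
```

>>> {"method": "drive_tool", "body": {
  "series": [
    {"delta_pos":[1,-0.6,3.2],"twist":[0,0,0],"claw":0.5},
    {"delta_pos":[0,0,0],"twist":[0,0,0],"claw":0.5},
    {"delta_pos":[0,0,0],"twist":[0,0,0],"claw":-1},
    {"delta_pos":[0,0,0],"twist":[0,0,0],"claw":-1},
    {"delta_pos":[0,0,0],"twist":[0,0,0],"claw":-1},
    {"delta_pos":[0,0,0],"twist":[0,0,0],"claw":-1},
    {"delta_pos":[0,0,0],"twist":[0,0,0],"claw":-1},
    {"delta_pos":[0,0,0],"twist":[0,0,0],"claw":-1}
  ]
}}

```text
time: 21.5
tool_pos: [0.6237, -0.3092, -0.0004]
eef_rot: [[-0.61, 0.793, 0.001], [0.793, 0.61, -0.001], [-0.001, 0.001, -1.0]]
contact_force: [-1.0, 0.4, 5.4]
finger_gap: 0.0479
```

>>> {"method": "drive_tool", "body": {
  "series": [
    {"delta_pos":[0,0,0],"twist":[0,0,0],"claw":-1},
    {"delta_pos":[0,0,-3],"twist":[0,0,0],"claw":-1},
    {"delta_pos":[0,0,-10],"twist":[0,0,0],"claw":-1},
    {"delta_pos":[0,0,-20],"twist":[0,0,0],"claw":-1},
    {"delta_pos":[0,0,-25],"twist":[0,0,0],"claw":-1},
    {"delta_pos":[0,0,-25],"twist":[0,0,0],"claw":-1},
    {"delta_pos":[0,0,-17],"twist":[0,0,0],"claw":-1},
    {"delta_pos":[0,0,0],"twist":[0,0,0],"claw":-1},
    {"delta_pos":[0,0,0],"twist":[0,0,0],"claw":-1}
  ]
}}

```text
time: 22.4
tool_pos: [0.6229, -0.3088, 0.0985]
eef_rot: [[-0.61, 0.793, -0.001], [0.793, 0.61, 0.0], [0.0, -0.0, -1.0]]
contact_force: [-0.7, 0.7, -2.3]
finger_gap: 0.0484
```

```bash
python3 - <<'E'
from h import *
o=get_obs();print(o['tool_pos'],o['finger_gap'],o['contact_force'])
im=read_camera('wrist');cv2.imwrite('pics/w14.png',im);np.savez("w14.npz",R=o['eef_rot'],p=o['tool_pos'])
E
```

```text
[ 0.6229488  -0.30878552  0.09848628] 0.04844327288089965 [-0.65881118  0.65710304 -2.31740973]
```

View pics/w14.png

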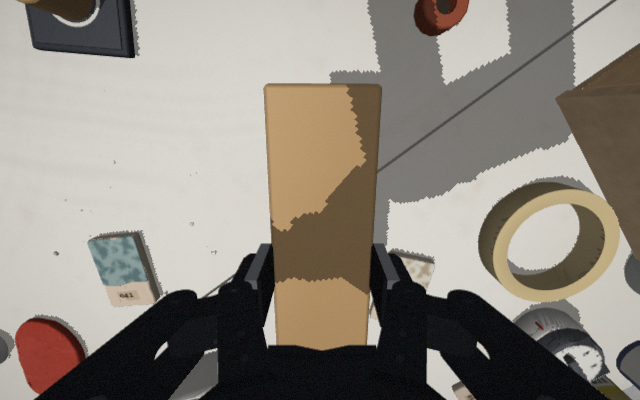

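```bash
python3 - <<'E'
from h import *
d=np.load("w14.npz");c,P=campose('wrist',dict(eef_rot=d['R'],tool_pos=d['p']))
q=np.array([px2w(c,P,u,v,d['p'][2]+.0105) for u,v in((264,86),(381.5,85),(370,260),(272,260),(365.5,345),(276,345))])
print(((q-d['p'])@d['R']*1000).round(1))
E
```

```text
[[ 83.7 -23.3 -10.5]
 [ 84.   25.3 -10.5]
 [  3.3  24.4 -10.5]
 [  3.3 -24.  -10.5]
 [-48.2  24.4 -10.5]
 [-48.2 -24.3 -10.5]]
```

```bash
python3 - <<'E'
from h import *
plan((.3663,-.2432,.075),123.3,12)
E
```

```text
([17.3, -13.6, 1.9], [-0.0, -0.0, 0.4])
([17.3, -13.7, 2.0], [-0.0, -0.0, 0.3])
([17.1, -13.8, 1.9], [-0.0, -0.0, 0.4])
([17.1, -14.0, 1.9], [-0.0, -0.0, 0.3])
([17.0, -14.0, 2.0], [-0.0, -0.0, 0.4])
([16.9, -14.1, 1.9], [-0.0, -0.1, 0.3])
([16.8, -14.3, 1.9], [-0.0, 0.0, 0.4])
([16.8, -14.3, 1.9], [-0.0, 0.0, 0.3])
([16.6, -14.4, 1.9], [-0.0, 0.0, 0.4])
([16.6, -14.6, 1.9], [-0.1, 0.0, 0.4])
([16.4, -14.6, 1.9], [0.0, -0.0, 0.3])
([16.4, -14.8, 1.9], [0.0, -0.0, 0.4])
end [ 0.3663 -0.2432  0.075 ] yaw 123.27
```

>>> {"method": "drive_tool", "body": {
  "series": [
    {"delta_pos":[17.3,-13.6,1],"twist":[0,0,0.4],"claw":-1},
    {"delta_pos":[17.3,-13.7,1],"twist":[0,0,0.4],"claw":-1},
    {"delta_pos":[17.1,-13.8,1],"twist":[0,0,0.4],"claw":-1},
    {"delta_pos":[17.1,-14,1],"twist":[0,0,0.4],"claw":-1},
    {"delta_pos":[17,-14,1],"twist":[0,0,0.4],"claw":-1},
    {"delta_pos":[16.9,-14.1,1],"twist":[0,0,0.4],"claw":-1},
    {"delta_pos":[16.8,-14.3,1],"twist":[0,0,0.4],"claw":-1},
    {"delta_pos":[16.8,-14.3,1],"twist":[0,0,0.4],"claw":-1},
    {"delta_pos":[16.6,-14.5,1],"twist":[0,0,0.4],"claw":-1},
    {"delta_pos":[16.6,-14.6,1],"twist":[0,0,0.4],"claw":-1}
  ]
}}

```text
time: 23.45
tool_pos: [0.4081, -0.253, 0.0875]
eef_rot: [[-0.553, 0.833, -0.002], [0.833, 0.553, 0.001], [0.003, -0.001, -1.0]]
contact_force: [-0.3, -0.3, -1.6]
finger_gap: 0.0477
```

>>> {"method": "drive_tool", "body": {
  "series": [
    {"delta_pos":[16.4,-14.6,1],"twist":[0,0,0.3],"claw":-1},
    {"delta_pos":[16.4,-14.8,1],"twist":[0,0,0],"claw":-1},
    {"delta_pos":[0,0,10],"twist":[0,0,0],"claw":-1},
    {"delta_pos":[0,0,0],"twist":[0,0,0],"claw":-1},
    {"delta_pos":[0,0,0],"twist":[0,0,0],"claw":-1},
    {"delta_pos":[0,0,0],"twist":[0,0,0],"claw":-1}
  ]
}}

```text
time: 24.05
tool_pos: [0.3682, -0.243, 0.0767]
eef_rot: [[-0.549, 0.836, 0.0], [0.836, 0.549, -0.0], [-0.0, 0.0, -1.0]]
contact_force: [0.3, 0.6, -1.7]
finger_gap: 0.0481
```

```bash
python3 - <<'E'
from h import *
o=get_obs();print(o['tool_pos'],o['finger_gap'],o['contact_force'],np.degrees(np.arctan2(*o['eef_rot'][[1,0],0])))
im=read_camera('wrist');cv2.imwrite('pics/w15.png',im);np.savez("w15.npz",R=o['eef_rot'],p=o['tool_pos'])
c,P=campose('wrist',o)
q=np.array([px2w(c,P,u,v,o['tool_pos'][2]+.0105) for u,v in((264,86),(381.5,85))])
plan((.3663,-.2432,.050),123.3,3)
for s in(-.095,.095):
  for t in (-.034,.034):
    a=np.radians(122.96);print(w2px(c,P,(.3671+s*np.cos(a)+t*np.sin(a),-.24375+s*np.sin(a)-t*np.cos(a),.01)))
E
```

```text
[ 0.36820316 -0.24300533  0.07669484] 0.048065081939104505 [ 0.31485439  0.56380198 -1.72810626] 123.28500179576865
([0.3, -0.5, 8.9], [0, 0, 0])
([0.2, -0.6, 9.0], [0, 0, 0])
([0.3, -0.5, 8.9], [0, 0, 0])
end [ 0.3664 -0.2432  0.05  ] yaw 123.29
[278.22233572 320.55841566]
[359.34565222 320.92933221]
[267.27064439  75.93204739]
[371.78484291  76.5396736 ]
```

View pics/w15.png

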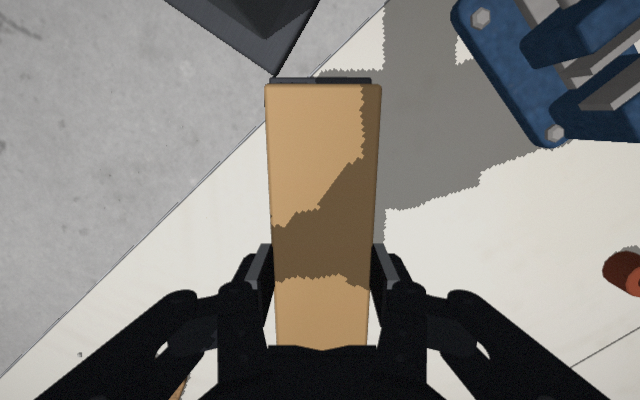

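Aligned over the lower shelf. Lowering.

>>> {"method": "drive_tool", "body": {
  "series": [
    {"delta_pos":[0.8,-1.5,12],"twist":[0,0,0],"claw":-1},
    {"delta_pos":[0,0,12],"twist":[0,0,0],"claw":-1},
    {"delta_pos":[0,0,4],"twist":[0,0,0],"claw":-1},
    {"delta_pos":[0,0,0],"twist":[0,0,0],"claw":-1},
    {"delta_pos":[0,0,0],"twist":[0,0,0],"claw":-1}
  ]
}}

```text
time: 24.6
tool_pos: [0.3661, -0.243, 0.0491]
eef_rot: [[-0.549, 0.836, 0.001], [0.836, 0.549, -0.001], [-0.001, 0.0, -1.0]]
contact_force: [-0.1, -0.3, -2.2]
finger_gap: 0.0483
```

>>> {"method": "drive_tool", "body": {
  "series": [
    {"delta_pos":[0,0,1.5],"twist":[0,0,0],"claw":-1},
    {"delta_pos":[0,0,0.8],"twist":[0,0,0],"claw":-1},
    {"delta_pos":[0,0,0.4],"twist":[0,0,0],"claw":-1},
    {"delta_pos":[0,0,0],"twist":[0,0,0],"claw":-1}
  ]
}}

```text
time: 25.0
tool_pos: [0.3656, -0.2428, 0.0462]
eef_rot: [[-0.549, 0.836, 0.0], [0.836, 0.549, -0.0], [-0.0, 0.0, -1.0]]
contact_force: [-0.1, -0.1, -2.3]
finger_gap: 0.0476
```

>>> {"method": "drive_tool", "body": {
  "series": [
    {"delta_pos":[-0.7,0.4,0.3],"twist":[0,0,0],"claw":-1},
    {"delta_pos":[0,0,0.3],"twist":[0,0,0],"claw":-1},
    {"delta_pos":[0,0,0],"twist":[0,0,0],"claw":-1}
  ]
}}

```text
time: 25.3
tool_pos: [0.3665, -0.2433, 0.0456]
eef_rot: [[-0.549, 0.836, 0.0], [0.836, 0.549, -0.0], [-0.001, 0.0, -1.0]]
contact_force: [0.3, -0.6, -0.8]
finger_gap: 0.0479
```

Touching starts (load falls from −2.3 to −0.8). A little more, then release gently.

>>> {"method": "drive_tool", "body": {
  "series": [
    {"delta_pos":[0,0,0.3],"twist":[0,0,0],"claw":-1},
    {"delta_pos":[0,0,0],"twist":[0,0,0],"claw":-1}
  ]
}}

```text
time: 25.5
tool_pos: [0.3665, -0.2433, 0.0456]
eef_rot: [[-0.549, 0.836, 0.001], [0.836, 0.549, -0.0], [-0.001, 0.0, -1.0]]
contact_force: [-0.7, 0.7, 2.2]
finger_gap: 0.0478
```

>>> {"method": "drive_tool", "body": {
  "series": [
    {"delta_pos":[0,0,0],"twist":[0,0,0],"claw":0.15},
    {"delta_pos":[0,0,0],"twist":[0,0,0],"claw":0.3},
    {"delta_pos":[0,0,0],"twist":[0,0,0],"claw":0.4},
    {"delta_pos":[0,0,0],"twist":[0,0,0],"claw":0.4},
    {"delta_pos":[0,0,-10],"twist":[0,0,0],"claw":0.4},
    {"delta_pos":[0,0,-30],"twist":[0,0,0],"claw":0.5},
    {"delta_pos":[-15,0,-40],"twist":[0,0,0],"claw":0.5},
    {"delta_pos":[-25,0,-30],"twist":[0,0,0],"claw":0.5},
    {"delta_pos":[-25,0,0],"twist":[0,0,0],"claw":0.5},
    {"delta_pos":[0,0,0],"twist":[0,0,0],"claw":0.5}
  ]
}}

```text
time: 26.5
tool_pos: [0.4043, -0.3002, 0.1573]
eef_rot: [[-0.548, 0.837, 0.005], [0.837, 0.548, -0.004], [-0.006, 0.002, -1.0]]
contact_force: [-0.2, -0.0, 0.6]
finger_gap: 0.064
```

>>> {"method": "drive_tool", "body": {
  "series": [
    {"delta_pos":[0,0,0],"twist":[0,0,0],"claw":0.5},
    {"delta_pos":[0,0,0],"twist":[0,0,0],"claw":0.5}
  ]
}}

```text
time: 26.7
tool_pos: [0.401, -0.2965, 0.1548]
eef_rot: [[-0.549, 0.836, -0.002], [0.836, 0.549, 0.001], [0.002, -0.001, -1.0]]
contact_force: [-0.3, -0.6, 0.4]
finger_gap: 0.0639
```

```bash
python3 - <<'E'
from h import *
o=get_obs();print(o['tool_pos'],o['finger_gap'],o['contact_force'])
im=read_camera('wrist');cv2.imwrite('pics/w16.png',im);np.savez("w16.npz",R=o['eef_rot'],p=o['tool_pos'])
plan((.5203,-.4653,.06),132,10)
E
```

```text
[ 0.40099671 -0.29652428  0.15480427] 0.0638546880382721 [-0.29998213 -0.5776217   0.36744971]
([-20.7, 0.7, 9.4], [-0.0, -0.0, -0.9])
([-20.7, 0.4, 9.5], [-0.0, -0.0, -0.8])
([-20.6, 0.1, 9.4], [-0.0, -0.0, -0.9])
([-20.7, -0.2, 9.5], [-0.0, -0.0, -0.9])
([-20.7, -0.6, 9.4], [-0.0, -0.1, -0.9])
([-20.7, -0.9, 9.5], [-0.0, 0.0, -0.8])
([-20.6, -1.1, 9.5], [-0.0, 0.0, -0.9])
([-20.6, -1.5, 9.4], [-0.0, 0.0, -0.9])
([-20.6, -1.8, 9.5], [-0.0, 0.0, -0.8])
([-20.6, -2.1, 9.5], [-0.0, -0.0, -0.9])
end [ 0.5204 -0.4653  0.06  ] yaw 131.99
```

View pics/w16.png

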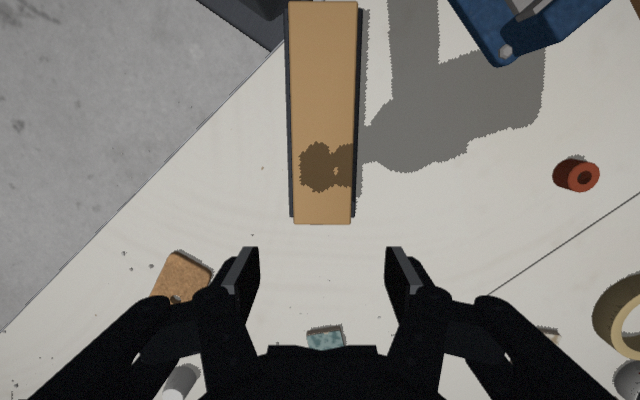

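```bash
python3 - <<'E'
from h import *
d=np.load("w16.npz");c,P=campose('wrist',dict(eef_rot=d['R'],tool_pos=d['p']))
q=np.array([px2w(c,P,u,v,.056) for u,v in((288.5,2),(359,2),(351,224),(294,224))])
print(q,q.mean(0),[np.linalg.norm(q[i]-q[i-1]).round(4) for i in range(4)])
m=(q[0]+q[1]-q[2]-q[3])/2;print(np.degrees(np.arctan2(m[1],m[0])))
E
```

```text
[[ 0.3013403  -0.18628105  0.056     ]
 [ 0.34283944 -0.15907819  0.056     ]
 [ 0.43392368 -0.29944438  0.056     ]
 [ 0.39257467 -0.32658683  0.056     ]] [ 0.36766952 -0.24284761  0.056     ] [np.float64(0.1674), np.float64(0.0496), np.float64(0.1673), np.float64(0.0495)]
123.00690484148984
```

>>> {"method": "drive_tool", "body": {
  "series": [
    {"delta_pos":[-20.7,0.7,9],"twist":[0,0,-0.9],"claw":0.5},
    {"delta_pos":[-20.7,0.4,9],"twist":[0,0,-0.9],"claw":0.5},
    {"delta_pos":[-20.7,0.1,9],"twist":[0,0,-0.9],"claw":0.5},
    {"delta_pos":[-20.7,-0.2,9],"twist":[0,0,-0.9],"claw":0.5},
    {"delta_pos":[-20.7,-0.6,9],"twist":[0,0,-0.9],"claw":0.5},
    {"delta_pos":[-20.7,-0.9,9],"twist":[0,0,-0.9],"claw":0.5},
    {"delta_pos":[-20.6,-1.1,9],"twist":[0,0,-0.9],"claw":0.5},
    {"delta_pos":[-20.6,-1.5,9],"twist":[0,0,-0.9],"claw":0.5},
    {"delta_pos":[-20.6,-1.8,9],"twist":[0,0,-0.8],"claw":0.5},
    {"delta_pos":[-20.6,-2.1,9],"twist":[0,0,-0.7],"claw":0.5}
  ]
}}

```text
time: 27.75
tool_pos: [0.5217, -0.4659, 0.0644]
eef_rot: [[-0.669, 0.743, -0.001], [0.743, 0.669, 0.001], [0.002, -0.0, -1.0]]
contact_force: [-0.0, -0.4, 1.2]
finger_gap: 0.0643
```

>>> {"method": "drive_tool", "body": {
  "series": [
    {"delta_pos":[0,0,0],"twist":[0,0,0],"claw":0.5},
    {"delta_pos":[0,0,0],"twist":[0,0,0],"claw":0.5},
    {"delta_pos":[0,0,0],"twist":[0,0,0],"claw":0.5}
  ]
}}

```text
time: 28.05
tool_pos: [0.5212, -0.4652, 0.0655]
eef_rot: [[-0.669, 0.743, -0.001], [0.743, 0.669, 0.001], [0.001, -0.0, -1.0]]
contact_force: [0.6, -0.5, 0.5]
finger_gap: 0.0641
```

```bash
python3 - <<'E'
from h import *
o=get_obs();print(o['tool_pos'],o['finger_gap'],o['contact_force'])
im=read_camera('wrist');cv2.imwrite('pics/w17.png',im);np.savez("w17.npz",R=o['eef_rot'],p=o['tool_pos'])
E
```

```text
[ 0.52115239 -0.46517266  0.06553153] 0.06414426672254225 [ 0.58537904 -0.54288862  0.45305425]
```

View pics/w17.png

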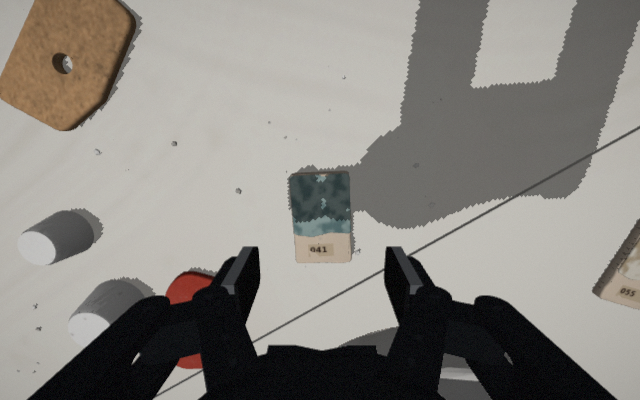

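```bash
python3 - <<'E'
from h import *
d=np.load("w17.npz");c,P=campose('wrist',dict(eef_rot=d['R'],tool_pos=d['p']))
f=lambda uv,z:((px2w(c,P,*uv,z)-d['p'])@d['R']*1000).round(1)
q=np.array([f(uv,.01) for uv in((289,173),(350,171),(352,261),(295,263))]);print(q,q.mean(0))
print('red',f((215,275),.01),f((200,368),.01),'whitecup',f((140,285),0),'cyl',f((380,328),0),f((345,345),0))
E
```

```text
[[ 33.2 -21.6  55.6]
 [ 34.6  19.6  55.6]
 [-33.1  23.   55.5]
 [-34.8 -19.3  55.5]] [-2.500e-02  4.250e-01  5.555e+01]
red [-44.8 -79.8  55.5] [-133.2 -101.7   55.4] whitecup [ -59.9 -144.8   65.5] cyl [-101.3   49.5   65.4] [-118.8   20.5   65.4]
```

>>> {"method": "drive_tool", "body": {
  "series": [
    {"delta_pos":[0,0.4,20],"twist":[0,0,-1.2],"claw":0.5},
    {"delta_pos":[0,0,20],"twist":[0,0,-1.2],"claw":0.5},
    {"delta_pos":[0,0,15],"twist":[0,0,0],"claw":0.4},
    {"delta_pos":[0,0,7],"twist":[0,0,0],"claw":0.4},
    {"delta_pos":[0,0,0],"twist":[0,0,0],"claw":0.4},
    {"delta_pos":[0,0,0],"twist":[0,0,0],"claw":0.4}
  ]
}}

```text
time: 28.7
tool_pos: [0.5224, -0.4662, 0.004]
eef_rot: [[-0.699, 0.715, 0.001], [0.715, 0.699, -0.001], [-0.001, 0.0, -1.0]]
contact_force: [-0.2, -0.4, 0.2]
finger_gap: 0.0602
```

>>> {"method": "drive_tool", "body": {
  "series": [
    {"delta_pos":[0.5,0,3.8],"twist":[0,0,0],"claw":0.4},
    {"delta_pos":[0,0,0],"twist":[0,0,0],"claw":0.4},
    {"delta_pos":[0,0,0],"twist":[0,0,0],"claw":-1},
    {"delta_pos":[0,0,0],"twist":[0,0,0],"claw":-1},
    {"delta_pos":[0,0,0],"twist":[0,0,0],"claw":-1},
    {"delta_pos":[0,0,0],"twist":[0,0,0],"claw":-1},
    {"delta_pos":[0,0,0],"twist":[0,0,0],"claw":-1},
    {"delta_pos":[0,0,0],"twist":[0,0,0],"claw":-1}
  ]
}}

```text
time: 29.5
tool_pos: [0.5221, -0.4659, 0.0002]
eef_rot: [[-0.699, 0.715, 0.001], [0.715, 0.699, -0.001], [-0.001, 0.0, -1.0]]
contact_force: [0.5, 0.6, 5.7]
finger_gap: 0.0407
```

>>> {"method": "drive_tool", "body": {
  "series": [
    {"delta_pos":[0,0,0],"twist":[0,0,0],"claw":-1},
    {"delta_pos":[0,0,-3],"twist":[0,0,0],"claw":-1},
    {"delta_pos":[0,0,-10],"twist":[0,0,0],"claw":-1},
    {"delta_pos":[0,0,-20],"twist":[0,0,0],"claw":-1},
    {"delta_pos":[0,0,-25],"twist":[0,0,0],"claw":-1},
    {"delta_pos":[0,0,-30],"twist":[0,0,0],"claw":-1},
    {"delta_pos":[0,0,-22],"twist":[0,0,0],"claw":-1},
    {"delta_pos":[0,0,0],"twist":[0,0,0],"claw":-1},
    {"delta_pos":[0,0,0],"twist":[0,0,0],"claw":-1}
  ]
}}

```text
time: 30.4
tool_pos: [0.5215, -0.4654, 0.1095]
eef_rot: [[-0.699, 0.715, 0.0], [0.715, 0.699, -0.0], [-0.0, -0.0, -1.0]]
contact_force: [1.0, -0.8, -0.9]
finger_gap: 0.0409
```

```bash
python3 - <<'E'
from h import *
o=get_obs();print(o['tool_pos'],o['finger_gap'],o['contact_force'])
im=read_camera('wrist');cv2.imwrite('pics/w18.png',im);np.savez("w18.npz",R=o['eef_rot'],p=o['tool_pos'])
E
```

```text
[ 0.52148727 -0.46540084  0.10950754] 0.04086054767557432 [ 0.97784506 -0.75819825 -0.91890274]
```

View pics/w18.png

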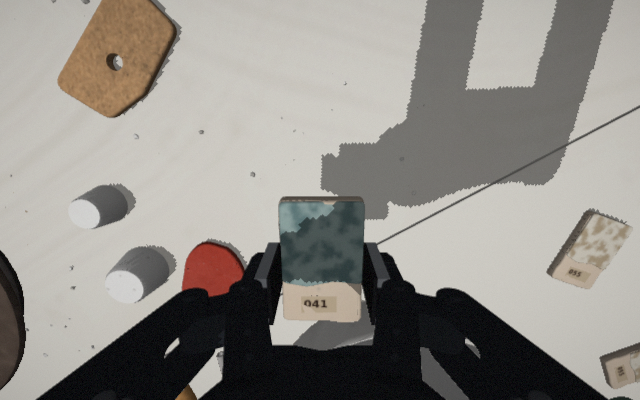

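```bash
python3 - <<'E'
from h import *
d=np.load("w18.npz");c,P=campose('wrist',dict(eef_rot=d['R'],tool_pos=d['p']))
f=lambda uv,z:((px2w(c,P,*uv,z)-d['p'])@d['R']*1000).round(1)
q=np.array([f(uv,d['p'][2]+.0098) for uv in((279,201),(365,200),(360,322),(283,320))]);print(q,q.mean(0))
a=np.radians(123);x=np.array([np.cos(a),np.sin(a)]);y=np.array([x[1],-x[0]])
t=np.array([.3675,-.2430])-x*q.mean(0)[0]/1000-y*q.mean(0)[1]/1000;print(t)
plan((t[0],t[1],.095),123,13)
E
```

```text
[[ 33.5 -19.4  -9.8]
 [ 34.   20.7  -9.8]
 [-33.9  20.9  -9.8]
 [-32.6 -20.1  -9.8]] [ 0.25   0.525 -9.8  ]
[ 0.36719586 -0.2434956 ]
([20.5, 3.5, 1.1], [-0.0, -0.0, 0.9])
([20.5, 3.1, 1.0], [-0.0, -0.0, 0.8])
([20.5, 2.8, 1.1], [-0.0, -0.0, 0.9])
([20.6, 2.6, 1.1], [-0.0, -0.0, 0.9])
([20.6, 2.2, 1.0], [-0.0, -0.0, 0.9])
([20.7, 1.9, 1.1], [-0.0, -0.1, 0.8])
([20.7, 1.5, 1.1], [-0.0, 0.0, 0.9])
([20.7, 1.3, 1.0], [-0.0, 0.0, 0.9])
([20.7, 1.0, 1.0], [-0.0, 0.0, 0.9])
([20.7, 0.6, 1.1], [-0.0, 0.0, 0.8])
([20.8, 0.3, 1.0], [-0.0, 0.0, 0.9])
([20.7, -0.0, 1.0], [-0.0, -0.0, 0.9])
([20.8, -0.3, 1.1], [-0.0, -0.0, 0.9])
end [ 0.3672 -0.2434  0.095 ] yaw 122.97
```

>>> {"method": "drive_tool", "body": {
  "series": [
    {"delta_pos":[20.5,3.5,0],"twist":[0,0,0.9],"claw":-1},
    {"delta_pos":[20.5,3.1,0],"twist":[0,0,0.9],"claw":-1},
    {"delta_pos":[20.5,2.8,0],"twist":[0,0,0.9],"claw":-1},
    {"delta_pos":[20.6,2.5,0],"twist":[0,0,0.9],"claw":-1},
    {"delta_pos":[20.6,2.2,0],"twist":[0,0,0.9],"claw":-1},
    {"delta_pos":[20.7,1.9,0],"twist":[0,0,0.9],"claw":-1},
    {"delta_pos":[20.7,1.5,0],"twist":[0,0,0.9],"claw":-1},
    {"delta_pos":[20.7,1.3,0],"twist":[0,0,0.9],"claw":-1},
    {"delta_pos":[20.7,1,0],"twist":[0,0,0.9],"claw":-1},
    {"delta_pos":[20.7,0.6,1],"twist":[0,0,0.8],"claw":-1}
  ]
}}

```text
time: 31.45
tool_pos: [0.4023, -0.2936, 0.1069]
eef_rot: [[-0.58, 0.815, -0.003], [0.815, 0.58, 0.002], [0.003, -0.001, -1.0]]
contact_force: [0.1, -1.0, -1.0]
finger_gap: 0.0407
```

>>> {"method": "drive_tool", "body": {
  "series": [
    {"delta_pos":[20.8,0.3,2],"twist":[0,0,0.8],"claw":-1},
    {"delta_pos":[20.7,0,4],"twist":[0,0,0.8],"claw":-1},
    {"delta_pos":[20.7,-0.3,7],"twist":[0,0,0.8],"claw":-1},
    {"delta_pos":[0,0,0],"twist":[0,0,0],"claw":-1},
    {"delta_pos":[0,0,0],"twist":[0,0,0],"claw":-1},
    {"delta_pos":[0,0,0],"twist":[0,0,0],"claw":-1}
  ]
}}

```text
time: 32.05
tool_pos: [0.3692, -0.2447, 0.0954]
eef_rot: [[-0.546, 0.838, 0.001], [0.838, 0.546, -0.001], [-0.001, 0.0, -1.0]]
contact_force: [-0.2, 0.5, -0.0]
finger_gap: 0.0408
```

```bash
python3 - <<'E'
from h import *
o=get_obs();print(o['tool_pos'],o['finger_gap'],o['contact_force'])
im=read_camera('wrist');cv2.imwrite('pics/w19.png',im);np.savez("w19.npz",R=o['eef_rot'],p=o['tool_pos'])
plan((.3672,-.2435,.06),123,2)
E
```

```text
[ 0.36918446 -0.24474421  0.09539489] 0.0407709884300338 [-0.18628599  0.54423969 -0.04871028]
([1.1, -0.5, 17.7], [0, 0, 0])
([1.1, -0.5, 17.8], [0, 0, 0])
end [ 0.3672 -0.2435  0.06  ] yaw 122.96
```

View pics/w19.png

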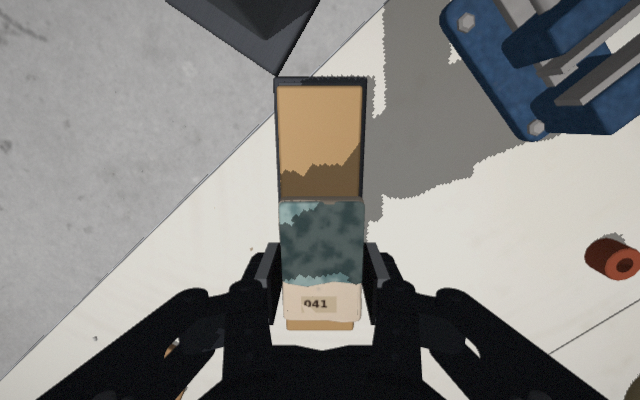

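>>> {"method": "drive_tool", "body": {
  "series": [
    {"delta_pos":[1.1,-0.5,18],"twist":[0,0,0],"claw":-1},
    {"delta_pos":[1.1,-0.5,14],"twist":[0,0,0],"claw":-1},
    {"delta_pos":[0,0,4],"twist":[0,0,0],"claw":-1},
    {"delta_pos":[0,0,0],"twist":[0,0,0],"claw":-1},
    {"delta_pos":[0,0,0],"twist":[0,0,0],"claw":-1}
  ]
}}

```text
time: 32.6
tool_pos: [0.3669, -0.2431, 0.0598]
eef_rot: [[-0.546, 0.838, 0.001], [0.838, 0.546, -0.001], [-0.001, 0.0, -1.0]]
contact_force: [-0.3, 0.2, -0.2]
finger_gap: 0.0412
```

>>> {"method": "drive_tool", "body": {
  "series": [
    {"delta_pos":[0,0,1.8],"twist":[0,0,0],"claw":-1},
    {"delta_pos":[0,0,0.8],"twist":[0,0,0],"claw":-1},
    {"delta_pos":[0,0,0.4],"twist":[0,0,0],"claw":-1},
    {"delta_pos":[0,0,0],"twist":[0,0,0],"claw":-1}
  ]
}}

```text
time: 33.0
tool_pos: [0.3663, -0.2426, 0.0565]
eef_rot: [[-0.546, 0.838, 0.0], [0.838, 0.546, -0.0], [-0.0, 0.0, -1.0]]
contact_force: [0.8, 0.2, -0.8]
finger_gap: 0.0403
```

>>> {"method": "drive_tool", "body": {
  "series": [
    {"delta_pos":[-0.9,0.2,0.2],"twist":[0,0,0],"claw":-1},
    {"delta_pos":[0,0,0.3],"twist":[0,0,0],"claw":-1},
    {"delta_pos":[0,0,0.2],"twist":[0,0,0],"claw":-1},
    {"delta_pos":[0,0,0],"twist":[0,0,0],"claw":-1}
  ]
}}

```text
time: 33.4
tool_pos: [0.3672, -0.2434, 0.0561]
eef_rot: [[-0.546, 0.838, 0.001], [0.838, 0.546, -0.001], [-0.001, 0.0, -1.0]]
contact_force: [-0.4, 1.4, 5.0]
finger_gap: 0.041
```

In contact at 5 N; release and back off.

>>> {"method": "drive_tool", "body": {
  "series": [
    {"delta_pos":[0,0,0],"twist":[0,0,0],"claw":0.0},
    {"delta_pos":[0,0,0],"twist":[0,0,0],"claw":0.2},
    {"delta_pos":[0,0,0],"twist":[0,0,0],"claw":0.4},
    {"delta_pos":[0,0,0],"twist":[0,0,0],"claw":0.4},
    {"delta_pos":[0,0,-10],"twist":[0,0,0],"claw":0.4},
    {"delta_pos":[0,0,-30],"twist":[0,0,0],"claw":0.5},
    {"delta_pos":[-15,0,-40],"twist":[0,0,0],"claw":0.5},
    {"delta_pos":[-25,0,-30],"twist":[0,0,0],"claw":0.5},
    {"delta_pos":[-25,0,0],"twist":[0,0,0],"claw":0.5},
    {"delta_pos":[0,0,0],"twist":[0,0,0],"claw":0.5}
  ]
}}

```text
time: 34.4
tool_pos: [0.4047, -0.3004, 0.1677]
eef_rot: [[-0.545, 0.838, 0.005], [0.838, 0.545, -0.004], [-0.006, 0.002, -1.0]]
contact_force: [0.6, 0.5, -0.1]
finger_gap: 0.0642
```

>>> {"method": "drive_tool", "body": {
  "series": [
    {"delta_pos":[0,0,0],"twist":[0,0,0],"claw":0.5},
    {"delta_pos":[0,0,0],"twist":[0,0,0],"claw":0.5},
    {"delta_pos":[0,0,0],"twist":[0,0,0],"claw":0.5}
  ]
}}

```text
time: 34.7
tool_pos: [0.4016, -0.2968, 0.1653]
eef_rot: [[-0.546, 0.838, -0.001], [0.838, 0.546, 0.001], [0.001, -0.001, -1.0]]
contact_force: [0.1, 0.0, -0.4]
finger_gap: 0.0638
```

```bash
python3 - <<'E'
from h import *
o=get_obs();print(o['tool_pos'],o['finger_gap'],o['contact_force'])
im=read_camera('wrist');cv2.imwrite('pics/w20.png',im);np.savez("w20.npz",R=o['eef_rot'],p=o['tool_pos'])
s=read_camera('side')[150:300,180:430];t=read_camera('scene')[170:320,250:470]
cv2.imwrite('pics/f.png',np.vstack([cv2.resize(s,(500,300),interpolation=cv2.INTER_CUBIC),cv2.resize(t,(500,300),interpolation=cv2.INTER_CUBIC)]))
E
```

```text
[ 0.40163011 -0.29678733  0.16532622] 0.06381976272271049 [ 0.06724332  0.01739136 -0.43295469]
```

View pics/w20.png

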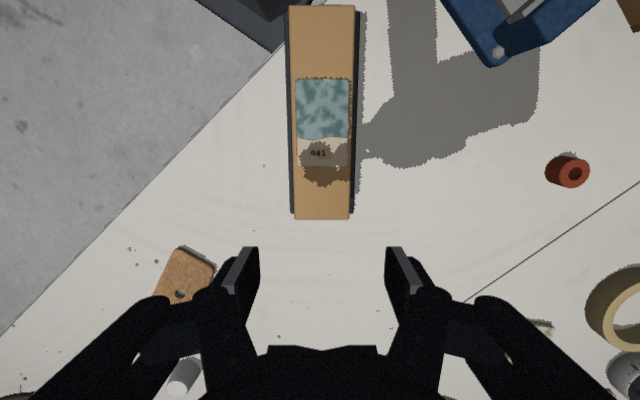

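View pics/f.png

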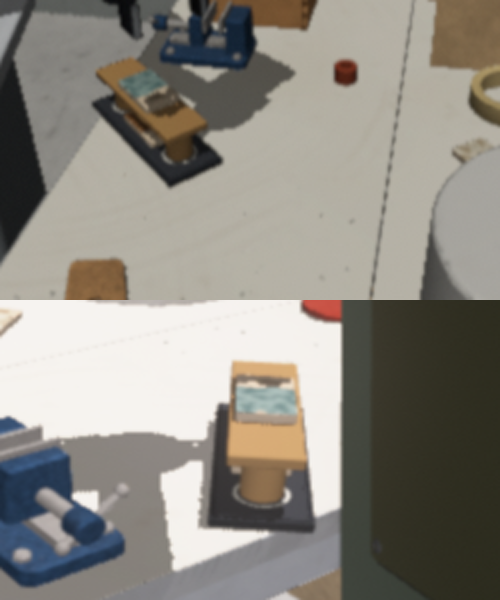

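```bash
python3 - <<'E'
from h import *
d=np.load("w20.npz");c,P=campose('wrist',dict(eef_rot=d['R'],tool_pos=d['p']))
f=lambda uv,z:px2w(c,P,*uv,z)
a=np.radians(122.96);A=np.array([[np.cos(a),np.sin(a)],[np.sin(a),-np.cos(a)]])
for n,z,C in(('tile',.066,((296,78),(350.5,79),(347.5,166),(298.5,166))),('shelf',.056,((288,5),(356,5),(349.5,219),(294,219)))):
    q=np.array([f(u,z) for u in C]);m=(q[0]+q[1]-q[2]-q[3])
    print(n,A@(q.mean(0)[:2]-[.3671,-.24375])*1000,np.degrees(np.arctan2(m[1],m[0])),[np.linalg.norm(q[i]-q[i-1]).round(4) for i in range(4)])
c,P=campose('wrist',get_obs());print(w2px(c,P,(.5976,-.148,.022)))
sign_off()
E
```

```text
tile [0.19861414 1.62616422] 122.98080981804729 [np.float64(0.067), np.float64(0.0411), np.float64(0.0663), np.float64(0.0402)]
shelf [0.78389141 0.62819831] 123.01787171163004 [np.float64(0.1679), np.float64(0.0501), np.float64(0.1679), np.float64(0.05)]
[573.31319497 169.71271991]
the job is handed in; nothing more can be done
```

The two-deck stack is built and handed in at about 35 s of the 115 s. I worked in the order asked: brown tile, both props, upper shelf, then blue tile.

The last checks from the camera images, all measured against the lower shelf:

| Piece | Result |
|---|---|
| Brown tile | about 2 mm off centre, measured before the upper shelf covered it |
| Props | within about 1 mm of their ring centres, upright |
| Upper shelf | within about 1 mm of centre and 0.1° of in line |
| Blue tile | about 1.6 mm off centre and 0.1° of in line, lying flat |

- **Forces and clearance:** the highest contact force shown by the moves was about 12 N. The gripper was open and clear of the stack at sign-off. The red prop was not touched and still shows where it stood.
- **Disagreement on tile size:** both tiles look about 67 x 41 mm in the images, and the gripper closed to about 41 mm on each. The task gives 72 x 48 and 72 x 50 mm. The gripper reads about 2 mm low on the shelf and props, which does not explain the gap. They were the only tiles with those glazes that I saw near the kiln shelf, so I placed them by their seen centres.

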